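Pack the last bauble and wedge the box lid

ROBOT

A 6-joint arm with a two-finger parallel gripper is mounted at the origin on the work surface. World frame = base frame: x ahead of the robot, y to its left, z up, the work surface at z = 0. Lengths are in mm, angles in rad, forces in N, time in s.
With the tool pointing down it reaches from about 350 to 875 mm from the base axis. Payload 4.2 kg.
Tool frame: the origin (TCP) lies midway between the tips of the shut fingers; the grasp point (between the pads) lies 19 mm behind it (arm.grip_point_offset is the distance from the TCP to the grasp point, in mm); z points along the fingers, x is the direction in which the jaws open and shut, and the axes are right-handed (so a half turn about z gives the same grasp; the last joint's range is limited). The gripper opens to 85 mm and grips with 20 to 120 N. Pads are 22 mm wide; open, the fingers measure 114 mm over their backs; the gripper's body (76 mm by 85 mm) begins 54 mm behind the grasp point. The pads swing forward as they close: fully open they stand 13 mm farther back than shut.
Start: joints at [1.589, 0.385, 0.008, 0, -1.194, -0.259], TCP at [149.018, 606.954, 231.312] pointing down, gripper open.
Joint ranges: [-3.14, 3.14], [-1.21, 2.06], [-1.07, 1.41], [-3.16, 2.05], [-2.99, -0.16], [-3.1, 3.1]. Speed limits (rad/s): [2.79, 2.79, 3.14, 3.14, 3.14, 3.14].

INTERFACE

Orientations are given as a unit quaternion [x, y, z, w].
In Python, from bench import arm gives the robot as it stands.
- The arm moves only by the tool move_arm, never from a script. Its argument "targets" is a list of rows, each a list of 7 numbers: the shift along the tool's x, y, z in cm, then the turn, a rotation vector about the tool's x, y, z in degrees, then the closure in counts, from 0 (fully open) to 255 (shut). In form: [[x, y, z, wx, wy, wz, grip], ...]. A call has 1 to 20 rows; each row is the pose to reach, as a shift and turn from the pose commanded when the call began, along the tool's axes at that moment; what a row does not reach only later rows make up. A row lasts 1/8 s, in which the tool goes at most 62.5 mm and 10.7 degrees, less where a joint would pass 70% of its speed; a pose out of reach is approached as far as the arm can. A call with a gripper value outside its range is refused whole. The fingers move at their own pace and stop on an object; the grip force is fixed at half the most. Time passes only in rows, so rows that repeat a pose let the fingers close. It gives the time, the measured TCP pose, the force and the opening at its end, in the units of the state.
- arm.read_state(): the state, without advancing time (a new reading comes with each control period).
- arm.get_image(name): name is "scene" or "top"; returns (picture, depth): 400x640x3 uint8, blue, green, red; 400x640 float32, mm along the optical axis (not along the pixel's ray), 0 where there is no reading.
- arm.camera_params(name): a dict with "mtx" (3x3 intrinsics, pixels), "dist" ([k1, k2, p1, p2, k3] as OpenCV has them; the pictures are not rectified), "world_to_cam" (4x4, takes a point from world to camera coordinates). Camera axes: x right, y down, z forward; pixel columns grow to the right and rows downward; lengths in mm; the calibration is good to about 2 mm. A picture is of the moment at which its call begins. camera_params takes no time and is no camera call.
- arm.job_done(): hands the job in, once; it reports no verdict.
Trained networks look in the newest picture that a camera, given by its name, has taken for a name from the list of things; names that differ only in an ending like _2 or _b are one class to them, and where a whole thing is asked for, a point or a joint stands for the part that bears it (a point fixed in the world has none). Each returns a list of dicts, best first, with "score" (0 to 1); they miss things now and then, are a little off and sometimes report something else, mostly with a low value. They report only what shows in the picture. A call takes as long as a camera call. They do not tell look-alikes from the thing itself.
- arm.search_frame(thing, camera): "bbox" ([left, top, right, bottom] in pixels, round what is visible of it).
- arm.tip_of(thing, camera): "uv" ([column, row] in pixels: a listed point, or the origin of a listed thing).
The state is a dict: "clock": time; "joints": joint angles; "joint_vel": joint speeds; "joint_efforts": joint torques, N m; "position": TCP position; "ee_rot": TCP orientation; "contact_force": force on the tool from outside, world axes, zero at the start; "wrist_torque": the same for the moment, N m; "gripper_width": finger opening in mm.
Only numpy, scipy, OpenCV 4.12 (cv2) and the standard library are available. Lean on these libraries where they do the work, as an engineer would, in place of code of your own. Each camera call takes 0.05 s, during which the arm holds its last target.

TASK

Gently set the loose bauble from the small cardboard cradle into the empty pocket of the wooden box's tray, without dropping or pressing it. Then lay the wooden lid flat in the box's dovetailed ways from the wide end, slide it fully home until it wedges tight, and let go. Leave the two baubles already packed and the other things on the bench where they are.

Things in the scene. Friction and masses are not known exactly. Their poses are not given: they have to be found in the camera images.
- box: Open wooden box, fixed, 164 (x) by 212 (y) by 71 mm high. Origin: centre of its underside. Inside its long sides run the ways: a ledge 60 mm up, 13 mm wide, under an 11 mm high rail that overhangs inward at 20 degrees. They narrow towards the box's +x, 6 degrees a side. End walls 54 mm high. Tray top 13 mm up; three round 32 mm pockets at x = -52, 0, 52 mm, y = 0; one is empty.
- box_home (a point): Where the lid's origin lies when wedged: 60 mm above the box's origin, at ledge height; axes as the box. The lid slides to +x, its x along this x. No end stop: the tapered rails grip it; pushed home with about 20 N it stops within 2 mm of this point and stays jammed when let go. At ledge height the rails are 177 mm apart at the box's -x end, 160 here, 143 at +x.
- lid: Loose wooden lid, 160 long (x), 10 thick, 177 wide at its -x end, 143 mm at +x (underside; bevelled side edges, top 3.6 mm narrower a side), 170 g, flat on the bench. Origin: centre of underside. Grip bar on top at the centre: 14 in x, 60 in y, 10 to 37 mm up. It drops between the rails from above when 55 to 80 mm short of home (3 mm free a side at 65).
- bauble: The loose bauble: brittle brass-coloured ball of 44 mm diameter, about 30 g, with a small metal cap 12 mm wide and 4 mm high on top. Origin: centre of the ball. It starts in the cradle's dimple, its centre about 30 mm above the bench.
- cradle: Fixed cardboard block 76 x 76 x 15 mm with one 32 mm wide dimple in which the loose bauble starts. Origin: centre of its underside.
- pocket (a point): The empty pocket of the box's tray: where the ball's centre lies once seated, 28 mm above the box's underside. A white paper disc lies at the bottom of this pocket.
- packed_a: A bauble already packed in the box, like the loose one. Origin: centre of the ball.
- packed_b: The other bauble already packed in the box. Origin: centre of the ball.
- tape_roll: Bystander: cardboard tape core lying flat, 100 mm across, 48 mm high. Origin: centre of its underside.
- red_bin: Bystander: open red plastic bin, 120 x 90 x 60 mm. Origin: centre of its underside.
- carton: Bystander: closed cardboard carton, 120 x 140 x 100 mm. Origin: centre of its underside.
Not all that is in view belongs to the job. What is shaped like the lid but blue or green is not meant.

How it is judged (in metres and radians):
On the way, in this order (a step that is already met when the one before it is completed fails the run):
1. the loose bauble sits in the empty pocket, let go (distance between bauble and pocket below 0.006 m and contact force between bauble and the fingers below 0.1 N and linear speed of bauble below 0.03 m/s), for 0.2 s.
2. the lid lies in the ways, still more than 15 mm short of home (x of lid in the frame of box_home between -0.15 and -0.015 m and y of lid in the frame of box_home between -0.012 and 0.012 m and z of lid in the frame of box_home between -0.004 and 0.006 m), for 0.1 s.
At the end, for the whole second after the job is handed in: The loose bauble lies within 6 mm of its seat in the empty pocket. The lid lies flat in the ways (3 mm in height and sideways, 0.03 rad), 4 mm short to 6 mm past its home point, wedged: lid and box press on each other with over 4 N (about 2 N when loose). Both at rest (distance between bauble and pocket below 0.006 m and x of lid in the frame of box_home between -0.004 and 0.006 m and y of lid in the frame of box_home between -0.003 and 0.003 m and z of lid in the frame of box_home between -0.003 and 0.003 m and angle between the x axis of lid and the x axis of box, either way round below 0.03 rad and angle between lid's own z axis and vertical below 0.03 rad and linear speed of lid below 0.01 m/s and linear speed of bauble below 0.03 m/s and contact force between lid and box above 4 N); the robot touches nothing.
It fails at once if the loose bauble hit or pressed into the box or the lid with more than 10 N (contact force between bauble and box above 10 N or contact force between bauble and lid above 10 N).
It fails at once if the loose bauble dropped or thrown (faster than 0.5 m/s while not held) (linear speed of bauble above 0.5 m/s and contact force between bauble and the fingers below 0.1 N).
It fails at once if a packed bauble displaced by more than 8 mm (distance of any of packed_a, packed_b from where it was at the start of the episode above 0.008 m).
It fails at once if a bystander moved by more than 30 mm (distance of any of tape_roll, red_bin, carton from where it was at the start of the episode above 0.03 m).
It also fails if it takes over 64 s, if anything falls off the work surface, if the arm or the gripper's body presses on something with over 40 N, if the wrist force passes 120 N, or if a joint passes its speed limit or range.

## Working session

There is one attempt and no reset: what is moved stays moved. The work goes in short steps, Python scripts to look and compute and a tool call to move; the robot and the scene stay as the last step left them, time stands still between calls to the robot, and variables do not carry over. Pictures are saved under pics/ and viewed, and the job is handed in when it is done.

Besides the shell and the picture viewer there is one more tool, called after "Call:" by a JSON object that holds its "api" and its "payload", one argument or row to a line. move_arm: Moves the arm, as the interface text tells. Its arguments: {"type":"object","properties":{"targets":{"type":"array","items":{"type":"array","items":{"type":"number"}}}},"required":["targets"]}

```bash
ls; mkdir -p pics; cat > h.py <<'E'
import numpy as np, cv2
from bench import arm
from scipy.spatial.transform import Rotation as R
def cam(n):
    p=arm.camera_params(n); return np.array(p["mtx"],float),np.array(p["dist"],float),np.array(p["world_to_cam"],float)
def ray(n,uv):
    K,d,T=cam(n); q=cv2.undistortPoints(np.array([[uv]],float),K,d)[0,0]
    Rm=T[:3,:3]; o=-Rm.T@T[:3,3]; return o,Rm.T@np.array([q[0],q[1],1.])
def onz(n,uv,z):
    o,v=ray(n,uv); return o+v*(z-o[2])/v[2]
def proj(n,P):
    K,d,T=cam(n); r,_=cv2.Rodrigues(T[:3,:3]); return cv2.projectPoints(np.array(P,float).reshape(-1,1,3),r,T[:3,3],K,d)[0][:,0]
def cloud(n,dep):
    K,d,T=cam(n); h,w=dep.shape; u,v=np.meshgrid(np.arange(w),np.arange(h))
    q=cv2.undistortPoints(np.stack([u,v],-1).reshape(-1,1,2).astype(float),K,d)[:,0]
    P=np.c_[q,np.ones(len(q))]*dep.reshape(-1,1); return ((P-T[:3,3])@T[:3,:3]).reshape(h,w,3)
E
python3 - <<'E'
from h import *
for n in("top","scene"):
    im,d=arm.get_image(n); cv2.imwrite(f"pics/{n}0.png",im); np.save(f"{n}0.npy",d); cv2.imwrite(f"{n}.bmp",im)
    K,_,T=cam(n); print(n,K[0,0],(-T[:3,:3].T@T[:3,3]).round(),T[:3,:3].round(2).tolist())
    for t in("box","lid","bauble","cradle","pocket","box_home","tape_roll"):
        print(t,[(np.round(x["bbox"]).tolist(),round(x["score"],2)) for x in arm.search_frame(t,n)] if t not in("pocket","box_home") else "",[(np.round(x["uv"],1).tolist(),round(x["score"],2)) for x in arm.tip_of(t,n)])
print(arm.read_state(), arm.grip_point_offset)
E
```

```text
pics
top 504.1248094211316 [ 312.  -54. 1866.] [[-0.01, -1.0, 0.0], [-0.99, 0.01, -0.11], [0.11, -0.0, -0.99]]
box [([281.0, 149.0, 339.0, 199.0], 0.91)] [([306.9, 176.6], 0.82)]
lid [([133.0, 162.0, 193.0, 221.0], 0.86), ([200.0, 192.0, 250.0, 234.0], 0.68), ([303.0, 181.0, 316.0, 195.0], 0.65), ([319.0, 226.0, 379.0, 286.0], 0.56), ([279.0, 150.0, 339.0, 198.0], 0.48)] [([349.3, 251.4], 0.95), ([222.6, 211.9], 0.91), ([164.7, 191.3], 0.75), ([307.6, 187.2], 0.48)]
bauble [([391.0, 209.0, 399.0, 226.0], 0.53)] [([396.5, 213.2], 0.62)]
cradle [([383.0, 204.0, 408.0, 233.0], 0.56)] [([392.4, 215.0], 0.75)]
pocket  [([310.0, 173.3], 0.42)]
box_home  [([306.0, 172.1], 0.78)]
tape_roll [([218.0, 134.0, 243.0, 166.0], 0.72)] [([234.8, 150.2], 0.85)]
scene 449.2663648497124 [1628. -252.  848.] [[0.18, 0.98, -0.0], [0.56, -0.11, -0.82], [-0.81, 0.15, -0.57]]
box [([300.0, 202.0, 380.0, 257.0], 0.65)] [([339.9, 240.5], 0.89)]
lid [([247.0, 172.0, 314.0, 205.0], 0.83), ([386.0, 182.0, 451.0, 215.0], 0.8), ([471.0, 186.0, 531.0, 228.0], 0.56)] [([498.2, 205.0], 0.97), ([421.4, 200.9], 0.87), (
[... 386 characters left out ...]
ints': array([ 1.58859054e+00,  3.84703271e-01,  7.91896866e-03,  1.51738268e-05,
       -1.19397073e+00, -2.58622128e-01]), 'joint_vel': array([-0.00024749, -0.00100338,  0.00045279,  0.00013691,  0.00081616,
        0.00059648]), 'joint_efforts': array([-8.44193855e-04, -3.92091572e+01,  1.88609844e+01,  4.19079870e+00,
       -4.88881815e-04, -2.06287254e-06]), 'position': array([149.02779848, 606.97079151, 231.31979478]), 'ee_rot': array([-6.17048899e-01,  7.86924810e-01,  1.22202032e-05,  1.80786262e-05]), 'contact_force': array([ 0.82170663, -0.55226508,  0.09301165]), 'wrist_torque': array([-0.02178687,  0.05444814, -0.00287909]), 'gripper_width': 85.36910207343519} 18.700000000000003
```

```bash
python3 - <<'E'
import cv2
t=cv2.imread("top.bmp");s=cv2.imread("scene.bmp")
cv2.imwrite("pics/tA.png",cv2.resize(t[120:300,120:420],None,fx=2.6,fy=2.6,interpolation=cv2.INTER_CUBIC))
cv2.imwrite("pics/sA.png",cv2.resize(s[120:280,200:560],None,fx=2.2,fy=2.2,interpolation=cv2.INTER_CUBIC))
E
```

```text
(no output)
```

View pics/tA.png

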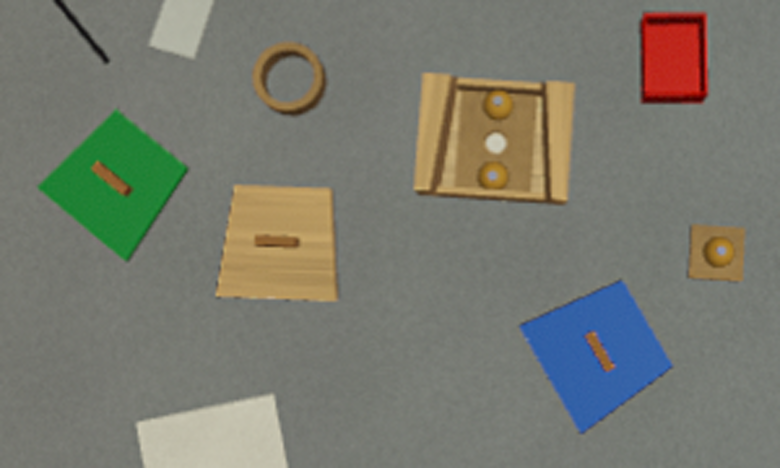

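View pics/sA.png

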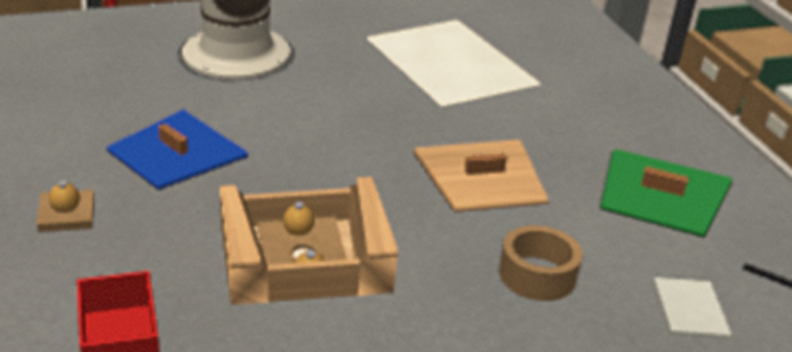

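```bash
python3 - <<'E'
import cv2
t=cv2.imread("top.bmp");s=cv2.imread("scene.bmp")
import numpy as np
def z(im,x0,y0,w,h,f,n):
    c=cv2.resize(im[y0:y0+h,x0:x0+w],None,fx=f,fy=f,interpolation=cv2.INTER_CUBIC)
    for i in range(0,w,10): cv2.putText(c,str(x0+i),(int((i+.5)*f),10),0,.35,(255,255,255),1); cv2.line(c,(int((i+.5)*f),12),(int((i+.5)*f),18),(255,255,255),1)
    for i in range(0,h,10): cv2.putText(c,str(y0+i),(0,int((i+.5)*f)),0,.35,(255,255,255),1); 
    cv2.imwrite(n,c)
z(t,270,140,80,68,10,"pics/tbox.png"); z(t,195,185,65,55,10,"pics/tlid.png"); z(s,290,195,100,72,8,"pics/sbox.png")
z(t,380,200,34,38,14,"pics/tcr.png"); z(s,210,195,45,40,14,"pics/scr.png")
z(s,380,175,80,45,10,"pics/slid.png")
E
```

```text
(no output)
```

View pics/tbox.png

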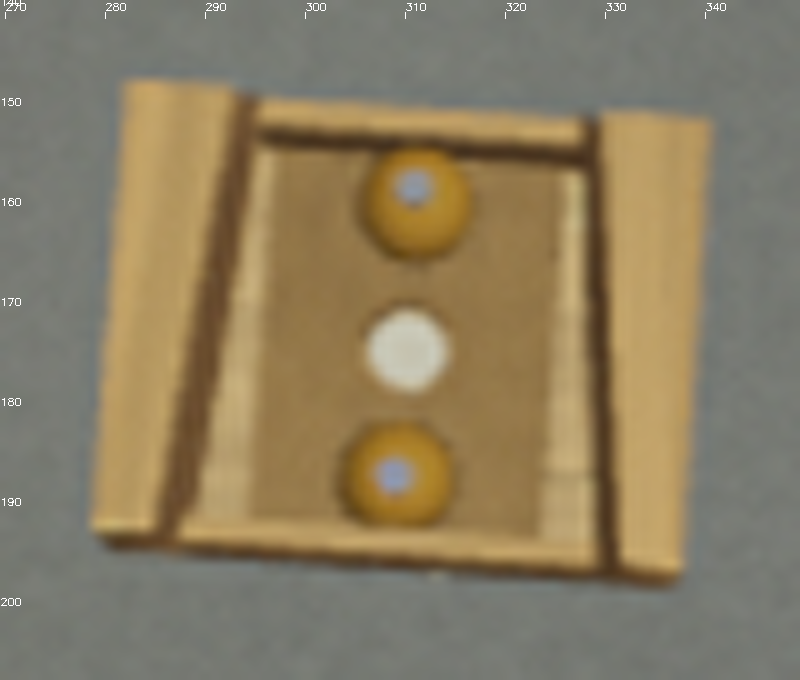

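View pics/tlid.png

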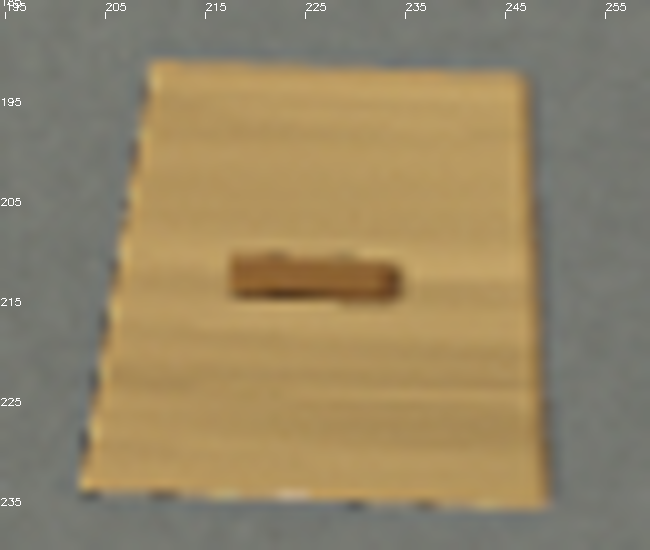

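View pics/tcr.png

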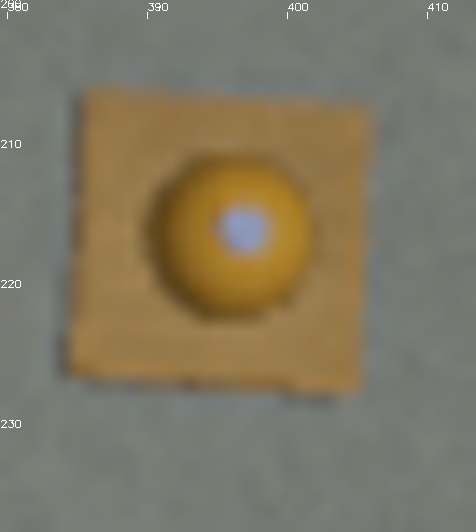

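View pics/sbox.png

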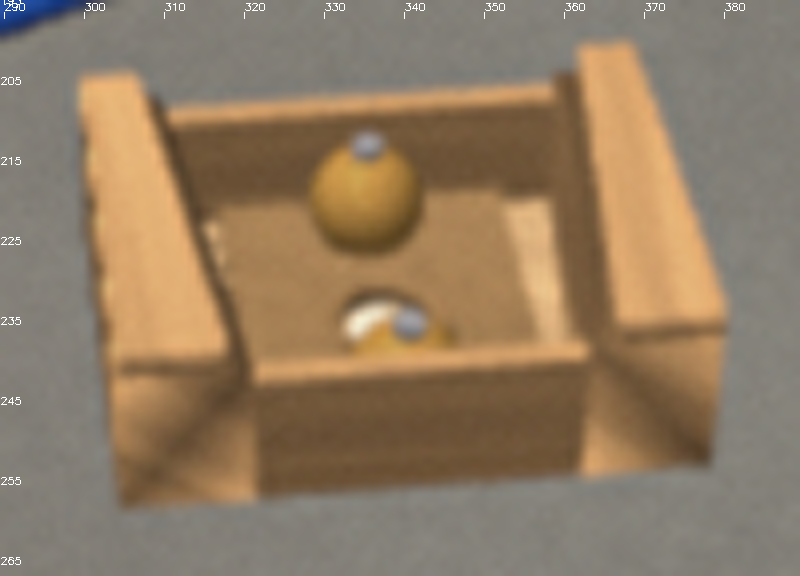

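View pics/scr.png

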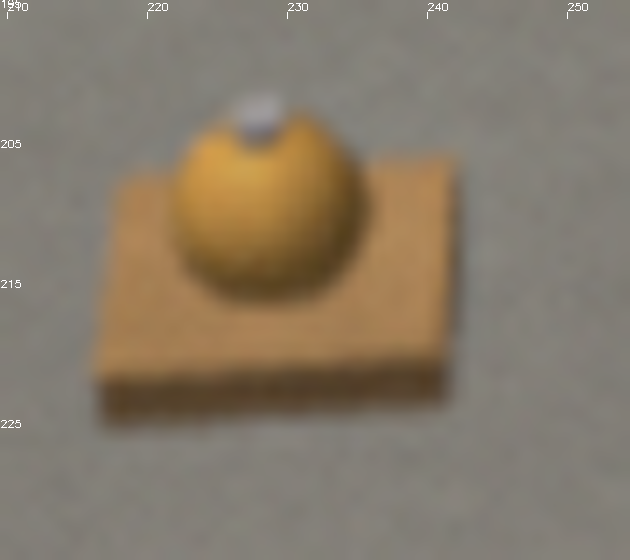

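View pics/slid.png

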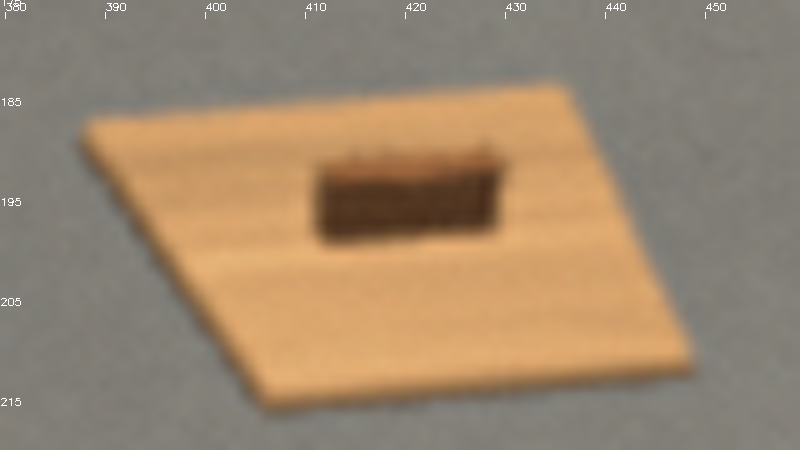

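```bash
cat > fit.py <<'E'
from h import *
from scipy.optimize import least_squares
def px(p,f,x0,y0): p=np.array(p,float); return p/f-.5+[x0,y0]
D={}
D['box']=dict(top=([(82,106,71),(82,-106,71),(-82,106,71),(-82,-106,71)],px([(123,80),(712,120),(93,530),(682,572)],10,270,140)),
 scene=([(-82,-106,71),(82,-106,71),(-82,106,71),(82,106,71),(82,-106,0),(82,106,0)],px([(80,75),(113,366),(634,42),(728,321),(120,507),(712,465)],8,290,195)))
D['lid']=dict(top=([(80,67.9,10),(80,-67.9,10),(-80,84.9,10),(-80,-84.9,10)],px([(150,62),(523,72),(80,490),(546,507)],10,195,185)),
 scene=([(-80,-84.9,10),(-80,84.9,10),(80,-67.9,10),(80,67.9,10)],px([(85,122),(568,85),(265,402),(692,368)],10,380,175)))
D['cradle']=dict(top=([(38,38,15),(38,-38,15),(-38,38,15),(-38,-38,15)],px([(84,92),(372,106),(70,375),(360,390)],14,380,200)),
 scene=([(-38,-38,15),(-38,38,15),(38,-38,15),(38,38,15),(38,-38,0),(38,38,0)],px([(118,178),(455,158),(98,372),(445,358),(102,428),(446,402)],14,210,195)))
for k,v in D.items():
    x0=dict(box=(475,-20,0),lid=(330,300,0),cradle=(330,-330,0))[k]
    def fn(p,cs):
        c,s=np.cos(p[2]),np.sin(p[2]); r=[]
        for n in cs:
            M=np.array(v[n][0],float); W=np.c_[p[0]+c*M[:,0]-s*M[:,1],p[1]+s*M[:,0]+c*M[:,1],M[:,2]]
            r.append((proj(n,W)-v[n][1]).ravel())
        return np.concatenate(r)
    for cs in (("top",),("scene",),("top","scene")):
        r=least_squares(fn,x0,args=(cs,),x_scale=(100,100,.1)); print(k,cs,r.x[:2].round(1),np.degrees(r.x[2]).round(2),fn(r.x,cs).round(2).tolist())
# bauble
print('cap top', onz('top',px((243,230),14,380,200),55), onz('scene',px((258,112),14,210,195),54))
print('ball', onz('top',px((235,237),14,380,200),30), onz('scene',px((266,205),14,210,195),30))
print('disc', onz('top',px((407,350),10,270,140),6), 'pa', onz('top',px((416,205),10,270,140),28),'pb',onz('top',px((398,475),10,270,140),28))
print('bar',onz('top',px((310,277),10,195,185),37), onz('scene',px((411,178),10,380,175),37))
E
python3 fit.py
python3 - <<'E'
from h import *
d=np.load('top0.npy');P=cloud('top',d)
for u,v in [(285,170),(335,175),(308,168),(222,200),(222,222),(225,213),(396,216),(387,225),(320,215),(360,250)]: print((u,v),P[v,u].round(1))
E
```

```text
box ('top',) [612.9  -7.9] -4.45 [0.42, 0.25, -0.21, 0.09, -0.12, -0.04, -0.09, -0.29]
box ('scene',) [616.4  -8. ] -4.5 [-0.0, 0.63, 0.11, -1.3, 0.02, 0.44, -0.01, -0.95, -0.23, 0.73, 0.11, 0.6]
box ('top', 'scene') [614.7  -7.8] -4.47 [0.4, -0.23, -0.24, -0.37, -0.16, -0.54, -0.14, -0.77, -0.04, 0.31, 0.1, -1.69, -0.09, 0.11, -0.11, -1.36, -0.25, 0.32, 0.01, 0.18]
lid ('top',) [473.6 301.8] -2.45 [0.52, 0.0, -0.6, 0.16, 0.52, -0.04, -0.44, -0.12]
lid ('scene',) [478.9 299.7] -3.35 [0.33, 0.5, -0.14, 0.78, 0.43, -0.57, -0.61, -0.39]
lid ('top', 'scene') [475.1 301.3] -2.87 [0.82, -0.53, -0.32, -0.1, 0.51, -0.63, -0.47, -0.37, 0.3, -0.01, -0.39, 0.07, 0.76, -1.23, -0.49, -1.25]
cradle ('top',) [ 452.1 -320.9] -3.81 [0.01, -0.21, -0.1, -0.07, 0.12, 0.11, -0.03, 0.16]
cradle ('scene',) [ 453.4 -320.4] -4.43 [0.13, -0.15, 0.02, -0.22, -0.36, 0.25, -0.09, -0.4, -0.01, 0.13, 0.32, 0.33]
cradle ('top', 'scene') [ 452.6 -320.6] -4.12 [-0.01, -0.39, -0.12, -0.14, -0.01, -0.09, -0.17, 0.08, -0.02, -0.23, -0.12, -0.37, -0.37, 0.15, -0.1, -0.57, -0.02, 0.03, 0.31, 0.16]
cap top [ 451.73917144 -320.71677634   55.        ] [ 450.24029936 -320.42826988   54.        ]
ball [ 451.86396172 -322.25593109   30.        ] [ 451.92112806 -321.45584832   30.        ]
disc [614.0325398   -7.94522334   6.        ] pa [664.8044271  -12.19433684  28.        ] pb [563.93028869  -4.84878747  28.        ]
bar [473.0518134  301.81909331  37.        ] [482.96994791 298.27383599  37.        ]
(285, 170) [621.6  81.6  66.8]
(335, 175) [601.4 -99.   67. ]
(308, 168) [6.385e+02 1.000e-01 7.200e+00]
(222, 200) [521.8 322.    3.5]
(222, 222) [439.3 320.2   7.7]
(225, 213) [470.5 304.5  32.7]
(396, 216) [ 451.7 -317.9   53.1]
(387, 225) [ 422.1 -290.     9.6]
(320, 215) [462.1 -43.1   4.8]
(360, 250) [ 331.3 -188.1   17.1]
```

```bash
cat > plan.py <<'E'
from h import *
def rel(targets):
    """targets: list of (x,y,z,yawdeg of tool x). prints tool-frame shift cm and rotvec deg from measured pose"""
    s=arm.read_state(); p=np.array(s['position']); R0=R.from_quat(s['ee_rot'])
    print('t',round(s['clock'],2),'pos',p.round(1),'yaw',np.degrees(np.arctan2(*R0.as_matrix()[1::-1,0])).round(2),'F',np.round(s['contact_force'],1),'w',round(s['gripper_width'],1),'q',np.round(s['joints'],2))
    for x,y,z,w in targets:
        c,sn=np.cos(np.radians(w)),np.sin(np.radians(w))
        Rt=R.from_matrix(np.array([[c,sn,0],[sn,-c,0],[0,0,-1]]))
        print((R0.inv().apply(np.array([x,y,z])-p)/10).round(2),np.degrees((R0.inv()*Rt).as_rotvec()).round(2))
E
python3 -c "
from plan import *
rel([(480,250,220,-94.5),(500,-50,200,-94.5),(452.2,-321,110,-94.5)])"
```

```text
t 1.3 pos [149.  607.  231.3] yaw -103.8 F [ 0.8 -0.6  0.1] w 85.4 q [ 1.59  0.38  0.01  0.   -1.19 -0.26]
[ 26.77 -40.66   1.13] [-0.   0.  -9.3]
[ 55.43 -49.75   3.13] [-0.   0.  -9.3]
[ 82.89 -51.57  12.13] [-0.   0.  -9.3]
```

Call:
{"api": "move_arm", "payload": {
  "targets": [
    [26.8,-40.7,1.1,0,0,-9.3,0],
    [26.8,-40.7,1.1,0,0,-9.3,0],
    [26.8,-40.7,1.1,0,0,-9.3,0],
    [26.8,-40.7,1.1,0,0,-9.3,0],
    [26.8,-40.7,1.1,0,0,-9.3,0],
    [26.8,-40.7,1.1,0,0,-9.3,0],
    [26.8,-40.7,1.1,0,0,-9.3,0],
    [26.8,-40.7,1.1,0,0,-9.3,0],
    [55.4,-49.8,3.1,0,0,-9.3,0],
    [55.4,-49.8,3.1,0,0,-9.3,0],
    [55.4,-49.8,3.1,0,0,-9.3,0],
    [55.4,-49.8,3.1,0,0,-9.3,0],
    [55.4,-49.8,3.1,0,0,-9.3,0],
    [82.9,-51.6,12.1,0,0,-9.3,0],
    [82.9,-51.6,12.1,0,0,-9.3,0],
    [82.9,-51.6,12.1,0,0,-9.3,0],
    [82.9,-51.6,12.1,0,0,-9.3,0],
    [82.9,-51.6,12.1,0,0,-9.3,0],
    [82.9,-51.6,12.1,0,0,-9.3,0],
    [82.9,-51.6,12.1,0,0,-9.3,0]
  ]
}}

```text
clock: 3.8
position: [452.6, -321.0, 110.5]
ee_rot: [-0.679, 0.734, -0.0, 0.0]
contact_force: [-0.2, 0.3, 0.6]
gripper_width: 85.1
```

```bash
python3 - <<'E'
from plan import *
rel([(452.2,-321,110,-94.5),(452,-321,18,-94.5)])
for n,b in(("top",(340,160,100,100)),("scene",(180,120,120,120))):
    im,d=arm.get_image(n); x,y,w,h=b; cv2.imwrite(f"pics/{n}1.png",cv2.resize(im[y:y+h,x:x+w],None,fx=5,fy=5,interpolation=cv2.INTER_CUBIC))
E
```

```text
t 3.8 pos [ 452.6 -321.   110.5] yaw -94.5 F [-0.2  0.3  0.6] w 85.1 q [-0.32  0.39 -0.33 -0.   -0.86  1.82]
[0.   0.04 0.05] [-0.02 -0.   -0.  ]
[0.   0.06 9.25] [-0.02 -0.   -0.  ]
```

View pics/top1.png

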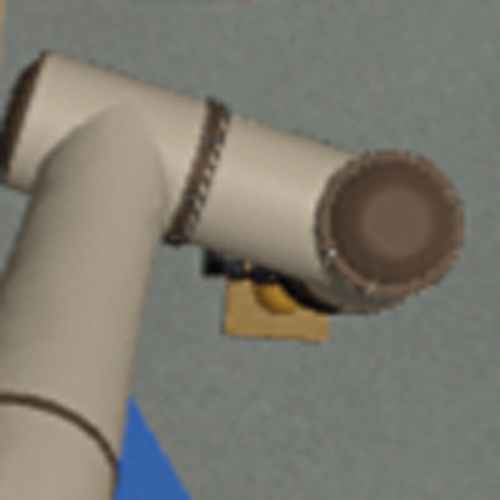

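View pics/scene1.png

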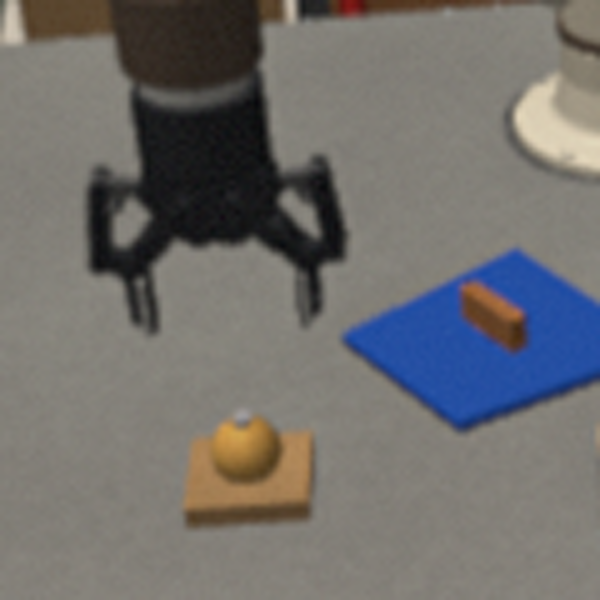

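Call:
{"api": "move_arm", "payload": {
  "targets": [
    [0,0.05,3,0,0,0,70],
    [0,0.05,5.5,0,0,0,70],
    [0,0.05,7.5,0,0,0,70],
    [0,0.05,9,0,0,0,70],
    [0,0.05,9.6,0,0,0,70],
    [0,0.05,9.6,0,0,0,70]
  ]
}}

```text
clock: 4.65
position: [452.2, -320.9, 14.4]
ee_rot: [-0.679, 0.734, -0.0, -0.0]
contact_force: [-0.3, 1.0, 0.2]
gripper_width: 62.1
```

```bash
python3 - <<'E'
from plan import *
rel([(452.2,-321,14,-94.5)])
for n,b in(("scene",(180,150,100,90)),):
    im,d=arm.get_image(n); x,y,w,h=b; cv2.imwrite(f"pics/{n}2.png",cv2.resize(im[y:y+h,x:x+w],None,fx=6,fy=6,interpolation=cv2.INTER_CUBIC))
E
```

```text
t 4.65 pos [ 452.2 -320.9   14.4] yaw -94.46 F [-0.3  1.   0.2] w 62.1 q [-0.32  0.52 -0.42  0.   -0.64  1.82]
[0.01 0.   0.04] [-0.01 -0.01  0.04]
```

View pics/scene2.png

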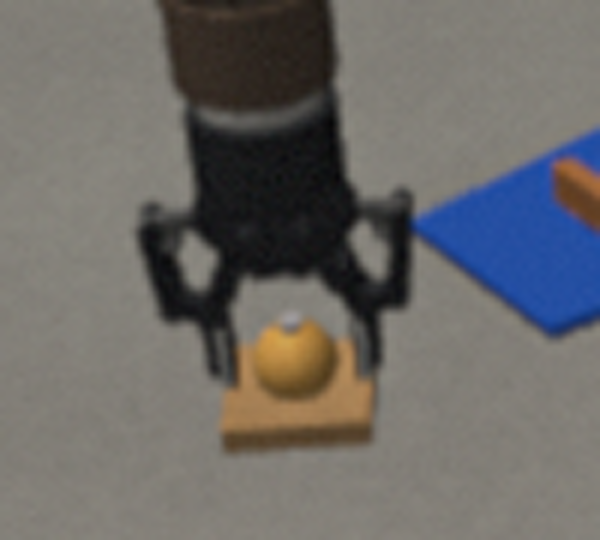

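Call:
{"api": "move_arm", "payload": {
  "targets": [
    [0,0,0,0,0,0,100],
    [0,0,0,0,0,0,115],
    [0,0,0,0,0,0,130],
    [0,0,0,0,0,0,150],
    [0,0,0,0,0,0,165],
    [0,0,0,0,0,0,165]
  ]
}}

```text
clock: 5.45
position: [452.2, -321.4, 14.8]
ee_rot: [-0.679, 0.734, -0.0, 0.0]
contact_force: [0.2, -1.3, 5.5]
gripper_width: 41.7
```

Call:
{"api": "move_arm", "payload": {
  "targets": [
    [0,0,-0.3,0,0,0,165],
    [0,0,-1,0,0,0,165],
    [0,0,-2.5,0,0,0,165],
    [0,0,-5,0,0,0,165],
    [0,0,-8,0,0,0,165],
    [0,0,-11,0,0,0,165],
    [0,0,-14,0,0,0,165],
    [0,0,-16,0,0,0,165],
    [0,0,-16,0,0,0,165]
  ]
}}

```text
clock: 6.58
position: [452.8, -321.5, 176.8]
ee_rot: [-0.679, 0.734, -0.002, 0.001]
contact_force: [0.4, 0.4, -1.0]
gripper_width: 41.5
```

```bash
python3 - <<'E'
from plan import *
rel([(614,-8,174,-94.5)])
im,d=arm.get_image("scene"); cv2.imwrite("pics/s3.png",cv2.resize(im[80:240,180:300],None,fx=4,fy=3.5,interpolation=cv2.INTER_CUBIC))
E
```

```text
t 6.58 pos [ 452.8 -321.5  176.8] yaw -94.49 F [ 0.4  0.4 -1. ] w 41.5 q [-0.33  0.31 -0.25  0.   -1.01  1.82]
[-32.52 -13.61   0.3 ] [-0.28 -0.08  0.01]
```

View pics/s3.png

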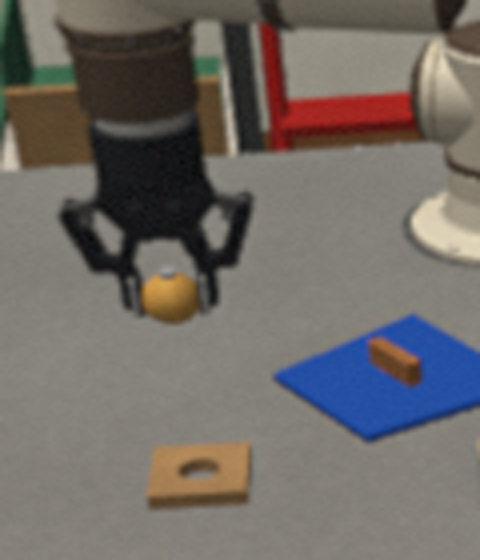

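```bash
python3 - <<'E'
from plan import *
uv=(170/4-.5+180,297/3.5-.5+80)
o,v=ray("scene",uv); print(o+v*(452-o[0])/v[0]); print(proj("scene",[[452.5,-321.3,192.4]]),uv)
im,d=arm.get_image("scene"); cv2.imwrite("pics/s4.png",cv2.resize(im[130:190,190:255],None,fx=10,fy=10,interpolation=cv2.INTER_CUBIC))
E
```

```text
[ 452.         -321.7432187   191.05653297]
[[222.09853463 164.0269928 ]] (222.0, 164.35714285714286)
```

View pics/s4.png

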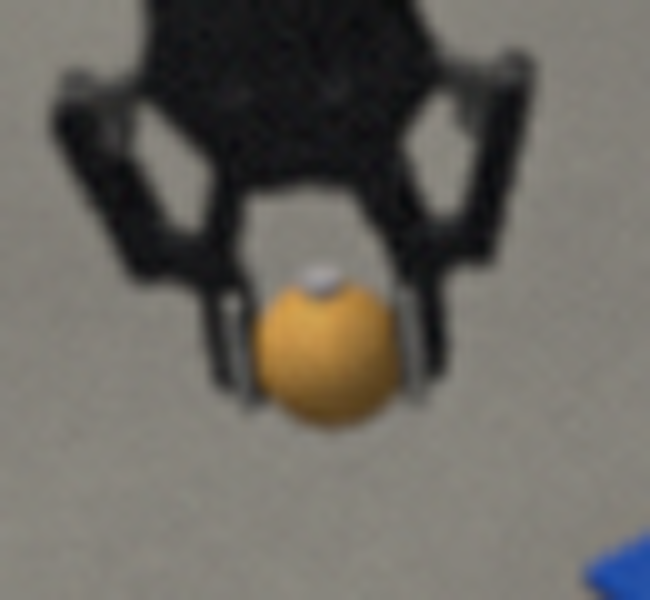

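Call:
{"api": "move_arm", "payload": {
  "targets": [
    [-3,-1.5,0.3,0,0,0,165],
    [-8,-3.5,0.3,0,0,0,165],
    [-14,-6,0.3,0,0,0,165],
    [-20,-8.5,0.3,0,0,0,165],
    [-26,-11,0.3,0,0,0,165],
    [-30,-12.6,0.3,0,0,0,165],
    [-32.1,-13.5,0.3,0,0,0,165],
    [-32.5,-13.6,0.3,0,0,0,165],
    [-32.5,-13.6,2.3,0,0,0,165],
    [-32.5,-13.6,5.3,0,0,0,165],
    [-32.5,-13.6,8.3,0,0,0,165],
    [-32.5,-13.6,10.3,0,0,0,165],
    [-32.5,-13.6,11.3,0,0,0,165],
    [-32.5,-13.6,11.3,0,0,0,165]
  ]
}}

```text
clock: 8.43
position: [612.4, -8.8, 60.8]
ee_rot: [-0.678, 0.735, 0.0, -0.001]
contact_force: [0.0, 0.6, 0.6]
gripper_width: 41.2
```

```bash
python3 - <<'E'
from plan import *
rel([(614,-8,17,-94.5),(614,-8,12.5,-94.5)])
im,d=arm.get_image("scene"); cv2.imwrite("pics/s5.png",cv2.resize(im[150:262,285:395],None,fx=6,fy=5,interpolation=cv2.INTER_CUBIC))
im,d=arm.get_image("top"); cv2.imwrite("pics/t5.png",cv2.resize(im[130:220,260:360],None,fx=6,fy=6,interpolation=cv2.INTER_CUBIC))
E
```

```text
t 8.43 pos [612.4  -8.8  60.8] yaw -94.56 F [0.  0.6 0.6] w 41.2 q [ 0.25  0.53 -0.23  0.   -0.82  1.24]
[-0.1  -0.16  4.38] [ 0.09 -0.03 -0.06]
[-0.1  -0.17  4.83] [ 0.09 -0.03 -0.06]
```

View pics/s5.png

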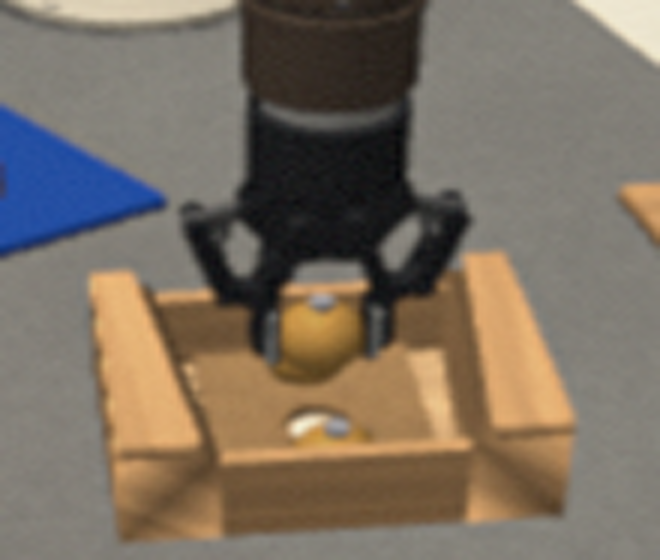

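View pics/t5.png

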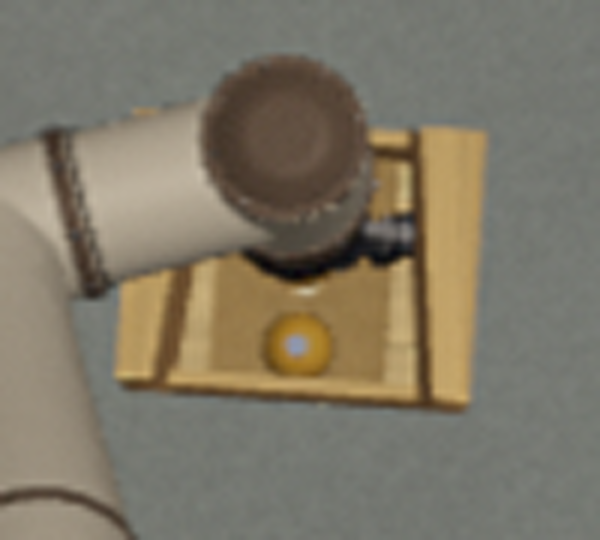

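Call:
{"api": "move_arm", "payload": {
  "targets": [
    [-0.1,-0.15,0.8,0,0,0,165],
    [-0.1,-0.15,2.2,0,0,0,165],
    [-0.1,-0.15,3.4,0,0,0,165],
    [-0.1,-0.15,4.1,0,0,0,165],
    [-0.1,-0.15,4.4,0,0,0,165],
    [-0.1,-0.15,4.4,0,0,0,165]
  ]
}}

```text
clock: 9.28
position: [614.6, -6.9, 17.2]
ee_rot: [-0.679, 0.734, 0.0, -0.0]
contact_force: [0.6, 0.0, -0.6]
gripper_width: 41.9
```

Call:
{"api": "move_arm", "payload": {
  "targets": [
    [0,0,0.05,0,0,0,165],
    [0,0,0.1,0,0,0,165],
    [0,0,0.1,0,0,0,165]
  ]
}}

```text
clock: 9.65
position: [614.7, -6.9, 16.5]
ee_rot: [-0.679, 0.734, -0.0, 0.0]
contact_force: [-0.3, 0.6, -0.1]
gripper_width: 41.5
```

Call:
{"api": "move_arm", "payload": {
  "targets": [
    [0.1,0,0,0,0,0,165],
    [0.1,0,0.05,0,0,0,165],
    [0.1,0,0.1,0,0,0,165],
    [0.1,0,0.1,0,0,0,165]
  ]
}}

```text
clock: 10.15
position: [614.5, -7.9, 15.3]
ee_rot: [-0.679, 0.734, 0.0, -0.0]
contact_force: [0.1, 0.6, 0.5]
gripper_width: 41.5
```

Call:
{"api": "move_arm", "payload": {
  "targets": [
    [0,0,0.05,0,0,0,165],
    [0,0,0.1,0,0,0,165],
    [0,0,0.1,0,0,0,165]
  ]
}}

```text
clock: 10.52
position: [614.5, -7.9, 14.3]
ee_rot: [-0.679, 0.734, -0.0, 0.0]
contact_force: [-0.5, -0.3, -0.2]
gripper_width: 41.3
```

```bash
python3 - <<'E'
from plan import *
rel([(614,-8,12.5,-94.5)])
im,d=arm.get_image("scene"); cv2.imwrite("pics/s6.png",cv2.resize(im[170:262,290:390],None,fx=7,fy=6,interpolation=cv2.INTER_CUBIC))
E
```

```text
t 10.53 pos [614.5  -7.9  14.3] yaw -94.49 F [-0.5 -0.3 -0.2] w 41.3 q [ 0.25  0.59 -0.26  0.   -0.72  1.24]
[0.01 0.05 0.18] [-0.   -0.    0.01]
```

View pics/s6.png

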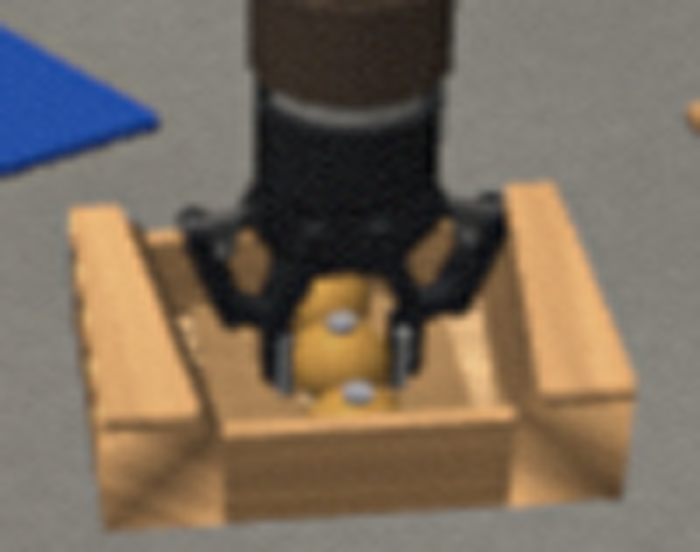

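Call:
{"api": "move_arm", "payload": {
  "targets": [
    [0,0,0.05,0,0,0,165],
    [0,0,0.1,0,0,0,165],
    [0,0,0.1,0,0,0,165]
  ]
}}

```text
clock: 10.95
position: [614.6, -7.9, 13.7]
ee_rot: [-0.679, 0.734, -0.0, 0.0]
contact_force: [-0.9, -0.5, 2.6]
gripper_width: 41.6
```

Call:
{"api": "move_arm", "payload": {
  "targets": [
    [0,0,0.05,0,0,0,165],
    [0,0,0.05,0,0,0,165]
  ]
}}

```text
clock: 11.2
position: [614.6, -7.9, 13.4]
ee_rot: [-0.679, 0.734, -0.0, 0.0]
contact_force: [-1.7, -0.9, 4.5]
gripper_width: 41.0
```

Call:
{"api": "move_arm", "payload": {
  "targets": [
    [0,0,-0.05,0,0,0,165],
    [0,0,-0.05,0,0,0,135],
    [0,0,-0.05,0,0,0,120],
    [0,0,-0.05,0,0,0,105],
    [0,0,-0.05,0,0,0,90],
    [0,0,-0.05,0,0,0,70],
    [0,0,-0.05,0,0,0,70],
    [0,0,-0.05,0,0,0,70]
  ]
}}

```text
clock: 12.2
position: [614.5, -7.9, 13.3]
ee_rot: [-0.679, 0.734, -0.0, 0.0]
contact_force: [0.3, 0.6, 0.3]
gripper_width: 62.1
```

```bash
python3 - <<'E'
from plan import *
rel([(614.5,-8,170,-94.5)])
im,d=arm.get_image("scene"); cv2.imwrite("pics/s7.png",cv2.resize(im[170:262,290:390],None,fx=7,fy=6,interpolation=cv2.INTER_CUBIC))
E
```

```text
t 12.2 pos [614.5  -7.9  13.3] yaw -94.5 F [0.3 0.6 0.3] w 62.1 q [ 0.25  0.59 -0.26 -0.   -0.72  1.24]
[ 1.000e-02 -0.000e+00 -1.567e+01] [-0.01  0.    0.  ]
```

View pics/s7.png

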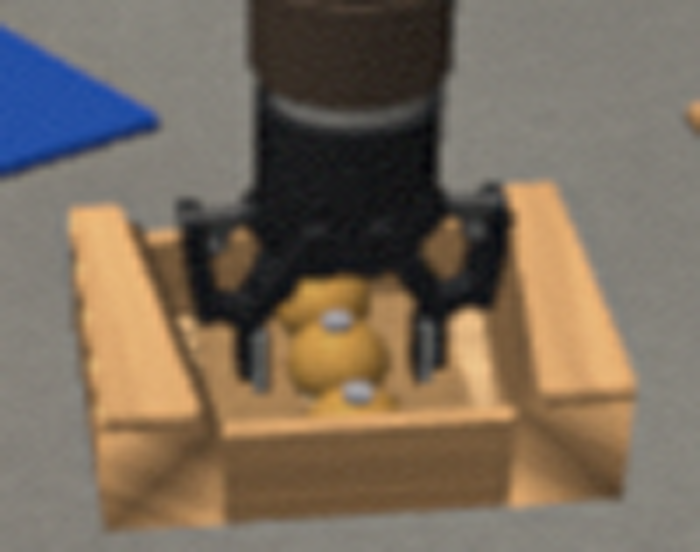

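Released and in line with the packed ones (cap at about (338,223)). Retract up, then go to the lid.

Call:
{"api": "move_arm", "payload": {
  "targets": [
    [0,0,-2,0,0,0,70],
    [0,0,-6,0,0,0,70],
    [0,0,-11,0,0,0,70],
    [0,0,-15.7,0,0,0,70],
    [0,0,-15.7,0,0,0,70]
  ]
}}

```text
clock: 12.88
position: [617.1, -7.6, 175.5]
ee_rot: [-0.679, 0.734, -0.003, 0.004]
contact_force: [0.1, 0.3, -0.3]
gripper_width: 62.2
```

```bash
python3 - <<'E'
from plan import *
rel([(474,301.5,110,177.3)])
E
```

```text
t 12.88 pos [617.1  -7.6 175.5] yaw -94.46 F [ 0.1  0.3 -0.3] w 62.2 q [ 0.25  0.41 -0.1   0.   -1.05  1.24]
[-29.69  16.74   6.45] [-0.36  0.55 88.24]
```

Call:
{"api": "move_arm", "payload": {
  "targets": [
    [-5,3,0,0,0,10,70],
    [-10,6,0,0,0,20,70],
    [-15,9,0,0,0,30,70],
    [-20,12,1,0,0,40,70],
    [-25,14,2,0,0,50,70],
    [-29.7,16.7,3,0,0,60,70],
    [-29.7,16.7,6,0,0,70,70],
    [-29.7,16.7,6,0,0,80,70],
    [-29.7,16.7,6,0,0,88.2,100],
    [-29.7,16.7,6,0,0,88.2,100],
    [-29.7,16.7,6,0,0,88.2,100],
    [-29.7,16.7,6,0,0,88.2,100]
  ]
}}

```text
clock: 14.38
position: [471.3, 301.1, 110.3]
ee_rot: [0.023, 1.0, 0.0, -0.0]
contact_force: [-0.3, -0.5, 0.5]
gripper_width: 52.2
```

```bash
python3 - <<'E'
from plan import *
rel([(474,301.5,110,177.3),(474,301.5,15,177.3)])
im,d=arm.get_image("scene"); cv2.imwrite("pics/s8.png",cv2.resize(im[130:260,290:470],None,fx=4.4,fy=4.4,interpolation=cv2.INTER_CUBIC))
im,d=arm.get_image("top"); cv2.imwrite("pics/t8.png",cv2.resize(im[140:240,190:350],None,fx=5,fy=5,interpolation=cv2.INTER_CUBIC));cv2.imwrite("t8.bmp",im)
E
```

```text
t 14.38 pos [471.3 301.1 110.3] yaw 177.36 F [-0.3 -0.5  0.5] w 52.2 q [ 0.86  0.39 -0.32 -0.   -0.86 -0.9 ]
[-0.27  0.05  0.03] [ 0.   -0.    0.06]
[-0.27  0.05  9.53] [ 0.   -0.    0.06]
```

View pics/s8.png

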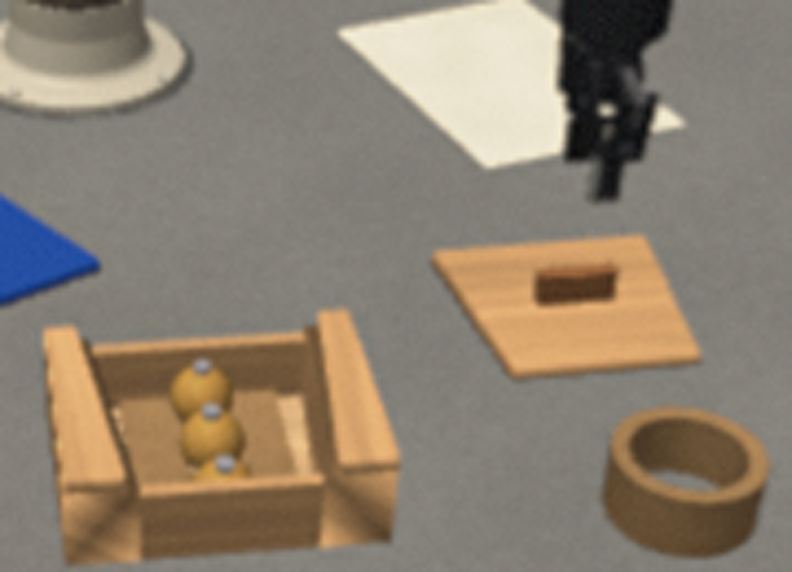

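View pics/t8.png

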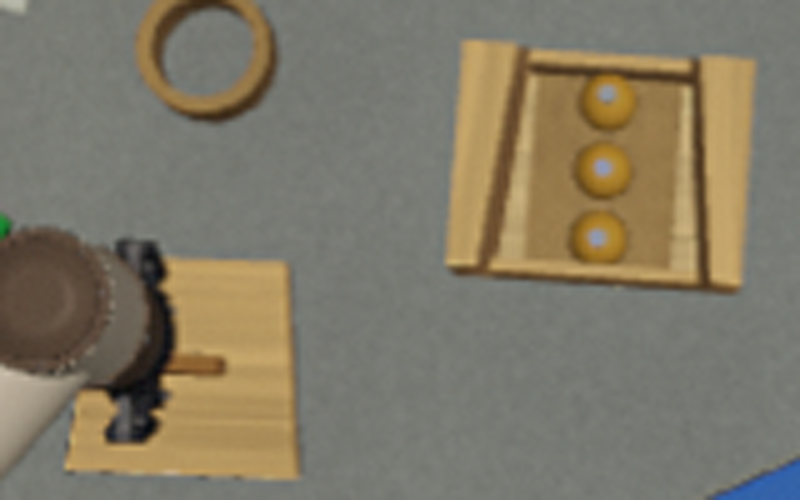

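Call:
{"api": "move_arm", "payload": {
  "targets": [
    [-0.25,0.05,3,0,0,0,110],
    [-0.25,0.05,6,0,0,0,110],
    [-0.25,0.05,8.5,0,0,0,110],
    [-0.25,0.05,9.4,0,0,0,110],
    [-0.25,0.05,9.4,0,0,0,110],
    [-0.25,0.05,9.4,0,0,0,110]
  ]
}}

```text
clock: 15.22
position: [474.4, 302.3, 17.4]
ee_rot: [0.023, 1.0, 0.001, 0.001]
contact_force: [0.2, -0.2, 0.4]
gripper_width: 48.3
```

```bash
python3 - <<'E'
from plan import *
rel([(474,301.5,15,177.3)])
im,d=arm.get_image("scene"); cv2.imwrite("pics/s9.png",cv2.resize(im[150:220,370:460],None,fx=8,fy=8,interpolation=cv2.INTER_CUBIC))
E
```

```text
t 15.22 pos [474.4 302.3  17.4] yaw 177.33 F [ 0.2 -0.2  0.4] w 48.3 q [ 0.86  0.52 -0.39  0.   -0.65 -0.9 ]
[ 0.04 -0.08  0.24] [0.09 0.09 0.03]
```

View pics/s9.png

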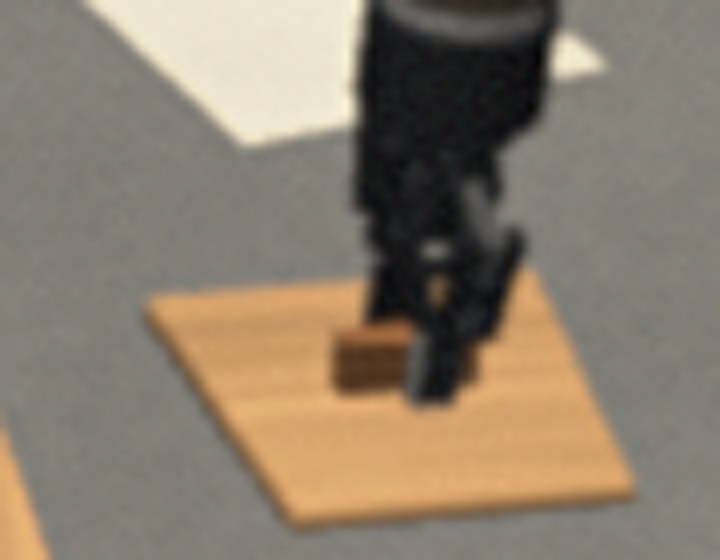

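Call:
{"api": "move_arm", "payload": {
  "targets": [
    [0,0.2,0.1,0,0,0,140],
    [0,0.2,0.1,0,0,0,180],
    [0,0.2,0.1,0,0,0,210],
    [0,0.2,0.1,0,0,0,240],
    [0,0.2,0.1,0,0,0,240],
    [0,0.2,0.1,0,0,0,240],
    [0,0.2,0.1,0,0,0,240],
    [0,0.2,0.1,0,0,0,240]
  ]
}}

```text
clock: 16.27
position: [473.7, 303.6, 15.7]
ee_rot: [0.023, 1.0, -0.0, -0.0]
contact_force: [-3.0, 0.8, 6.0]
gripper_width: 12.9
```

```bash
python3 - <<'E'
from plan import *
rel([(474,301.5,15,177.3)])
im,d=arm.get_image("scene"); cv2.imwrite("pics/s10.png",cv2.resize(im[150:220,370:460],None,fx=8,fy=8,interpolation=cv2.INTER_CUBIC))
E
```

```text
t 16.27 pos [473.7 303.6  15.7] yaw 177.31 F [-3.   0.8  6. ] w 12.9 q [ 0.86  0.53 -0.39 -0.   -0.65 -0.9 ]
[-0.04 -0.21  0.07] [-0.01 -0.01  0.01]
```

View pics/s10.png

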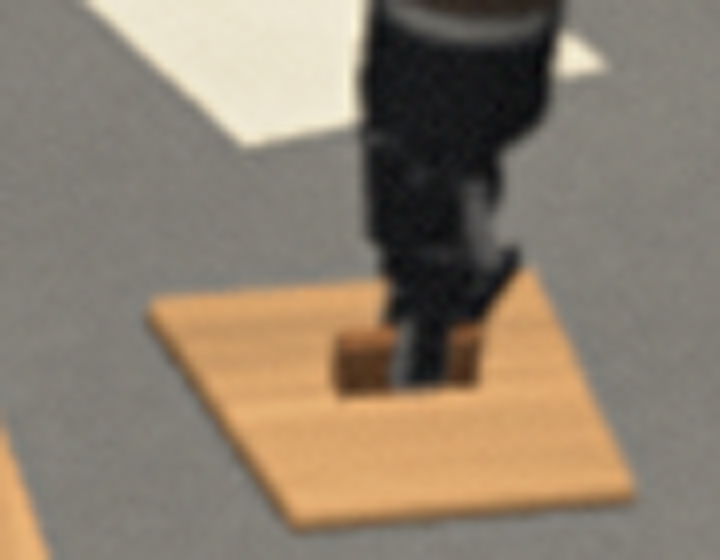

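Call:
{"api": "move_arm", "payload": {
  "targets": [
    [0,0,-0.5,0,0,0,245],
    [0,0,-2,0,0,0,245],
    [0,0,-5,0,0,0,245],
    [0,0,-8,0,0,0,245],
    [0,0,-11,0,0,0,245],
    [0,0,-12,0,0,0,245],
    [0,0,-12,0,0,0,245]
  ]
}}

```text
clock: 17.2
position: [473.9, 303.6, 135.7]
ee_rot: [0.024, 1.0, 0.001, 0.0]
contact_force: [0.8, 0.0, -2.2]
gripper_width: 12.9
```

```bash
python3 - <<'E'
from plan import *
rel([(542.7,0,127,175.5)])
im,d=arm.get_image("scene"); cv2.imwrite("pics/s11.png",cv2.resize(im[130:210,370:460],None,fx=8,fy=7,interpolation=cv2.INTER_CUBIC))
im,d=arm.get_image("top"); cv2.imwrite("pics/t11.png",cv2.resize(im[170:250,190:270],None,fx=7,fy=7,interpolation=cv2.INTER_CUBIC))
E
```

```text
t 17.2 pos [473.9 303.6 135.7] yaw 177.28 F [ 0.8  0.  -2.2] w 12.9 q [ 0.86  0.37 -0.28 -0.   -0.92 -0.9 ]
[ -8.31 -30.     0.84] [0.06 0.03 1.78]
```

View pics/s11.png

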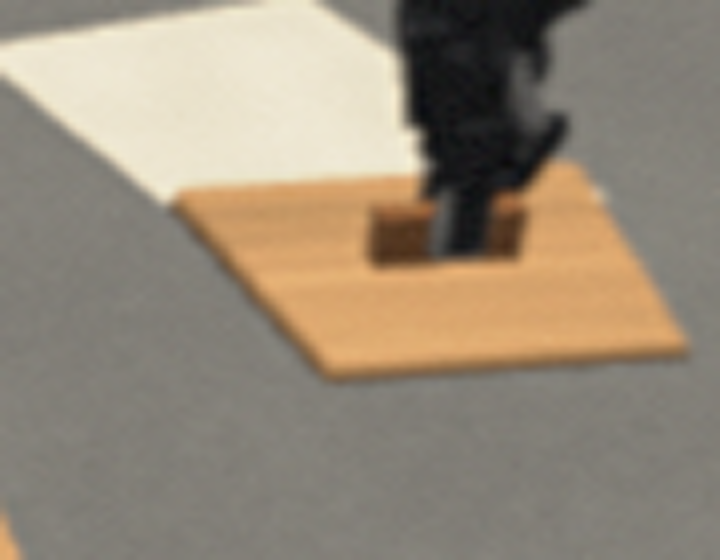

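View pics/t11.png

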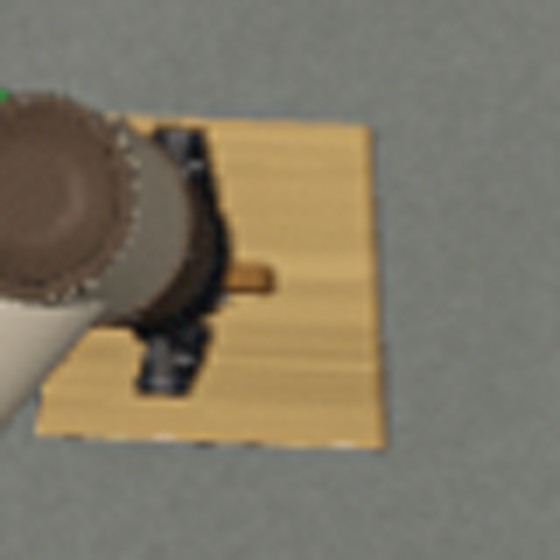

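```bash
cat > fl.py <<'E'
from h import *
from scipy.optimize import least_squares
C={'a':(80,67.9,10),'b':(80,-67.9,10),'c':(-80,84.9,10),'d':(-80,-84.9,10)}
def fit(obs,zb,x0):
    def fn(p,cs):
        c,s=np.cos(p[2]),np.sin(p[2]); r=[]
        for n in cs:
            M=np.array([C[k] for k in obs[n]],float); W=np.c_[p[0]+c*M[:,0]-s*M[:,1],p[1]+s*M[:,0]+c*M[:,1],M[:,2]+zb]
            r.append((proj(n,W)-np.array(list(obs[n].values()))).ravel())
        return np.concatenate(r)
    for cs in [(n,) for n in obs]+[tuple(obs)]:
        r=least_squares(fn,x0,args=(cs,),x_scale=(100,100,.1)); print(cs,r.x[:2].round(1),np.degrees(r.x[2]).round(2),fn(r.x,cs).round(2).tolist())
def px(x,y,fx,fy,x0,y0): return (x/fx-.5+x0,y/fy-.5+y0)
E
python3 - <<'E'
from fl import *
t=lambda x,y:px(x,y,7,7,190,170); s=lambda x,y:px(x,y,8,7,370,130)
fit(dict(top={'b':t(370,128),'c':t(36,434),'d':t(382,447)},scene={'d':s(175,190),'b':s(325,370),'a':s(690,345),'c':s(580,163)}),120,(474,301,-.05))
E
```

```text
('top',) [474.4 299.3] -3.39 [-0.32, -0.18, 0.55, -0.25, -0.23, 0.43]
('scene',) [480.  300.1] -3.44 [0.36, -0.04, 0.87, -0.38, -0.99, 0.13, -0.23, 0.59]
('top', 'scene') [476.5 300.5] -3.42 [-0.65, -0.75, 0.21, -0.85, -0.58, -0.14, 0.14, -0.55, 0.6, -1.0, -1.36, -0.48, -0.55, 0.08]
```

Call:
{"api": "move_arm", "payload": {
  "targets": [
    [-1,-3,0.5,0,0,0.3,245],
    [-2.5,-8,0.9,0,0,0.6,245],
    [-4,-13,0.9,0,0,1,245],
    [-5.5,-18,0.9,0,0,1.8,245],
    [-7,-23,0.9,0,0,1.8,245],
    [-8,-27,0.9,0,0,1.8,245],
    [-8.3,-29.4,0.9,0,0,1.8,245],
    [-8.3,-29.9,0.9,0,0,1.8,245],
    [-8.3,-29.9,1.9,0,0,1.8,245],
    [-8.3,-29.9,2.4,0,0,1.8,245],
    [-8.3,-29.9,2.4,0,0,1.8,245],
    [-8.3,-29.9,2.4,0,0,1.8,245]
  ]
}}

```text
clock: 18.8
position: [542.9, 1.6, 111.3]
ee_rot: [0.039, 0.999, -0.0, 0.0]
contact_force: [-0.1, -0.3, -2.4]
gripper_width: 12.7
```

```bash
cat > snap.py <<'E'
from plan import *
import sys
def snap(k,sb=(290,150,100,115),tb=(265,130,95,90),f=(8,6.9),g=8,extra=[]):
    rel(extra)
    im,d=arm.get_image("scene"); x,y,w,h=sb; cv2.imwrite(f"pics/s{k}.png",cv2.resize(im[y:y+h,x:x+w],None,fx=6.9 if 0 else f[0]*.0+5.2,fy=5.2,interpolation=cv2.INTER_CUBIC))
    im,d=arm.get_image("top"); x,y,w,h=tb; cv2.imwrite(f"pics/t{k}.png",cv2.resize(im[y:y+h,x:x+w],None,fx=6.6,fy=6.6,interpolation=cv2.INTER_CUBIC))
E
python3 -c "
from snap import *
snap(12,extra=[(542.7,.7,112,175.5)])"
```

```text
t 18.8 pos [542.9   1.6 111.3] yaw 175.56 F [-0.1 -0.3 -2.4] w 12.7 q [ 0.3   0.37 -0.36  0.   -0.85 -0.38]
[ 0.01 -0.09 -0.07] [-0.    0.01  0.06]
```

View pics/s12.png

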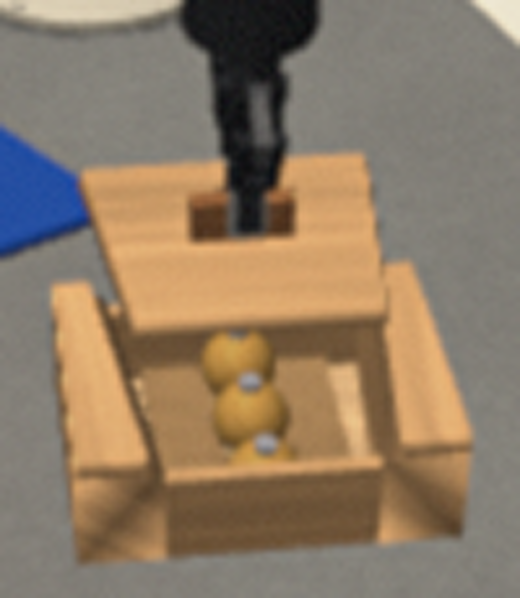

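View pics/t12.png

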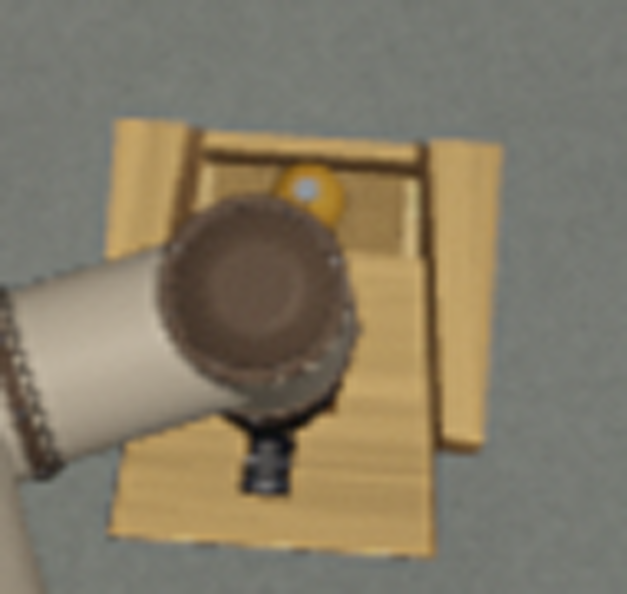

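```bash
python3 - <<'E'
from fl import *
t=lambda x,y:px(x,y,6.6,6.6,265,130); s=lambda x,y:px(x,y,5.2,5.2,290,150)
fit(dict(top={'b':t(420,258),'c':t(108,535),'d':t(434,554)},scene={'d':s(80,169),'b':s(137,331),'a':s(386,315),'c':s(365,154)}),95.6,(543,0,-.08))
E
python3 - <<'E'
import cv2
import sys; sys.path.insert(0,'.')
from snap import *
im,d=arm.get_image("scene"); cv2.imwrite("pics/s13.png",cv2.resize(im[170:240,300:375],None,fx=10,fy=8,interpolation=cv2.INTER_CUBIC))
im,d=arm.get_image("top"); cv2.imwrite("pics/t13.png",cv2.resize(im[155:220,275:345],None,fx=10,fy=9,interpolation=cv2.INTER_CUBIC))
E
```

```text
('top',) [5.445e+02 4.000e-01] -4.43 [-0.16, -0.17, 0.62, -0.1, -0.46, 0.27]
('scene',) [ 5.491e+02 -4.000e-01] -4.6 [0.42, 0.74, 0.01, -0.52, -0.16, -0.45, -0.25, 0.51]
('top', 'scene') [5.463e+02 2.000e-01] -4.61 [-0.03, -0.6, 0.63, -0.69, -0.47, -0.17, 0.44, 0.24, 0.01, -1.12, -0.24, -1.03, -0.31, 0.04]
```

View pics/s13.png

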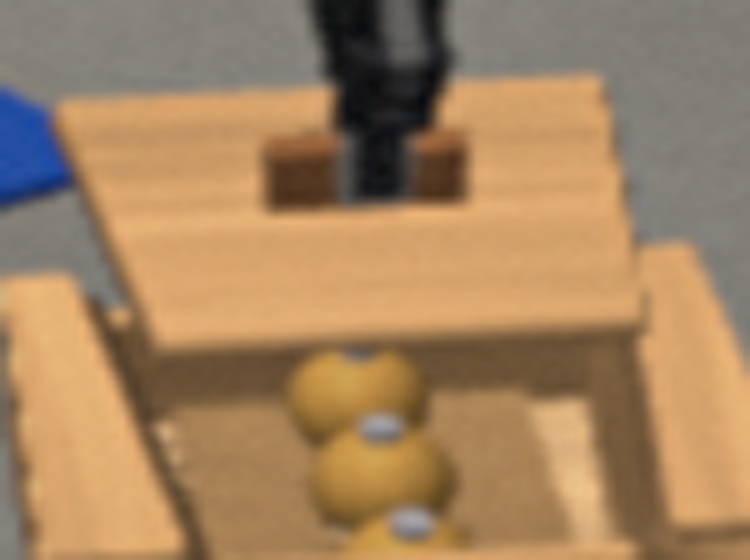

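View pics/t13.png

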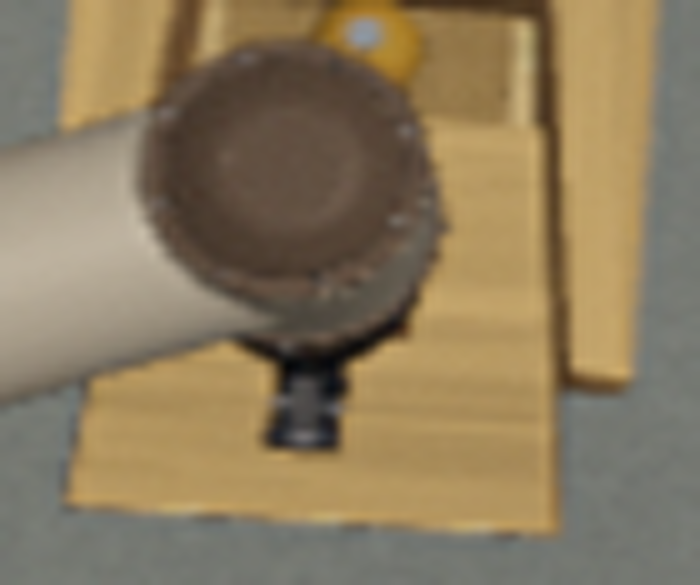

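Call:
{"api": "move_arm", "payload": {
  "targets": [
    [0.2,-0.2,0,0,0,0,245],
    [0.2,-0.2,0.7,0,0,0,245],
    [0.2,-0.2,1.5,0,0,0,245],
    [0.2,-0.2,2,0,0,0,245],
    [0.2,-0.2,2,0,0,0,245]
  ]
}}

```text
clock: 19.62
position: [540.2, -0.9, 90.5]
ee_rot: [0.039, 0.999, -0.0, -0.001]
contact_force: [-1.5, -0.6, -2.4]
gripper_width: 12.1
```

```bash
python3 - <<'E'
from snap import *
rel([(542.7,.7,112,175.5)])
im,d=arm.get_image("scene"); cv2.imwrite("pics/s14.png",cv2.resize(im[170:240,300:375],None,fx=10,fy=8,interpolation=cv2.INTER_CUBIC))
im,d=arm.get_image("top"); cv2.imwrite("pics/t14.png",cv2.resize(im[155:220,275:345],None,fx=10,fy=9,interpolation=cv2.INTER_CUBIC))
E
```

```text
t 19.62 pos [540.2  -0.9  90.5] yaw 175.5 F [-1.5 -0.6 -2.4] w 12.1 q [ 0.3   0.39 -0.38 -0.   -0.8  -0.38]
[-0.23  0.18 -2.15] [-0.03 -0.09  0.  ]
```

View pics/s14.png

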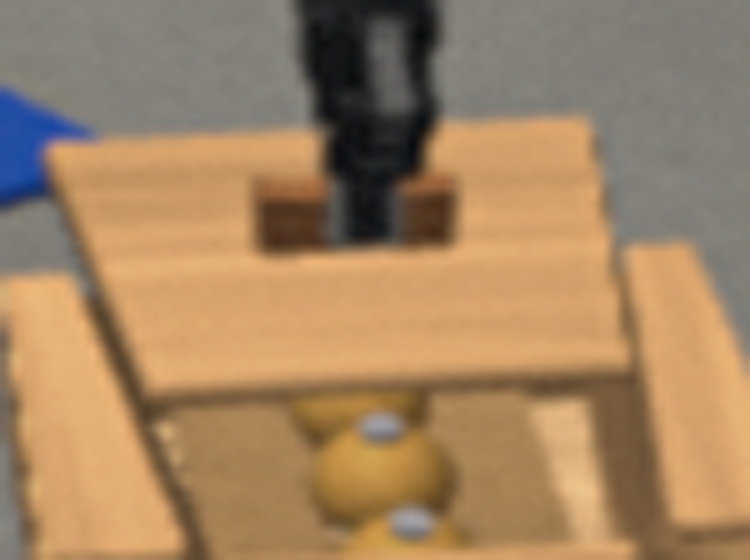

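View pics/t14.png

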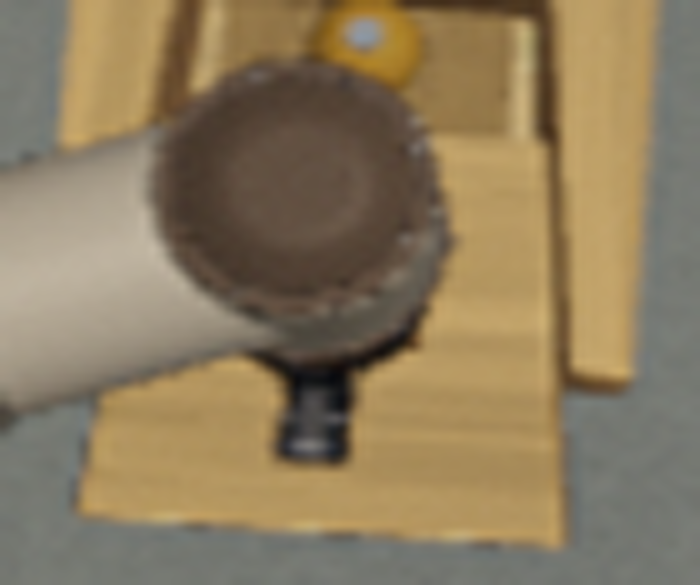

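```bash
python3 - <<'E'
from fl import *
t=lambda x,y:px(x,y,10,9,275,155); s=lambda x,y:px(x,y,10,8,300,170)
fit(dict(top={'b':t(545,135),'c':t(80,513),'d':t(564,543)},scene={'d':s(45,145),'b':s(147,392),'a':s(628,370),'c':s(588,120)}),74.8,(541,0,-.08))
c,sn=np.cos(np.radians(-4.48)),np.sin(np.radians(-4.48))
# lateral: box (614.5,-7.9); relative lid y in box frame for candidate lid pos
for X,Y in((540.2,-2.5),(540.2,-3.1),(541,-1.5)):
    d=np.array([X-614.5,Y+7.9]); print(d@[c,sn],d@[-sn,c])
E
```

```text
('top',) [543.   -2.9] -4.46 [-0.14, 0.34, 0.39, -0.11, -0.25, -0.21]
('scene',) [547.   -3.6] -4.81 [0.39, 0.45, 0.34, -0.27, -0.49, -0.44, -0.23, 0.55]
('top', 'scene') [544.6  -3.2] -4.73 [0.03, -0.02, 0.36, -0.7, -0.3, -0.57, 0.37, 0.04, 0.38, -0.77, -0.53, -0.97, -0.33, 0.11]
-74.49478821307186 -0.420153649947406
-74.44792155237703 -1.0183204461801258
-73.77534358591964 0.6392798913668845
```

Call:
{"api": "move_arm", "payload": {
  "targets": [
    [0,0.06,0.3,0,0,0,245],
    [0,0.06,0.6,0,0,0,245],
    [0,0.06,0.9,0,0,0,245],
    [0,0.06,1.1,0,0,0,245],
    [0,0.06,1.1,0,0,0,245]
  ]
}}

```text
clock: 20.35
position: [540.5, -0.2, 80.1]
ee_rot: [0.039, 0.999, -0.0, -0.0]
contact_force: [-0.2, -0.1, -2.0]
gripper_width: 12.7
```

Call:
{"api": "move_arm", "payload": {
  "targets": [
    [0,0,0.15,0,0,0,245],
    [0,0,0.3,0,0,0,245],
    [0,0,0.3,0,0,0,245]
  ]
}}

```text
clock: 20.72
position: [540.5, -0.2, 77.2]
ee_rot: [0.039, 0.999, -0.0, -0.0]
contact_force: [-0.2, 0.4, -1.4]
gripper_width: 12.6
```

Call:
{"api": "move_arm", "payload": {
  "targets": [
    [0,0,0.1,0,0,0,245],
    [0,0,0.1,0,0,0,245]
  ]
}}

```text
clock: 20.98
position: [540.6, -0.2, 76.3]
ee_rot: [0.039, 0.999, -0.0, -0.0]
contact_force: [-0.3, -0.7, -2.4]
gripper_width: 12.8
```

Call:
{"api": "move_arm", "payload": {
  "targets": [
    [0,0,0.05,0,0,0,245],
    [0,0,0.05,0,0,0,245]
  ]
}}

```text
clock: 21.22
position: [540.6, -0.2, 75.8]
ee_rot: [0.039, 0.999, 0.0, -0.0]
contact_force: [0.2, -0.4, -1.8]
gripper_width: 12.7
```

Call:
{"api": "move_arm", "payload": {
  "targets": [
    [0,0,0.05,0,0,0,245],
    [0,0,0.05,0,0,0,245]
  ]
}}

```text
clock: 21.48
position: [540.7, -0.2, 75.6]
ee_rot: [0.039, 0.999, -0.0, 0.0]
contact_force: [-0.0, -0.6, 0.9]
gripper_width: 12.9
```

```bash
python3 - <<'E'
from snap import *
rel([])
im,d=arm.get_image("scene"); cv2.imwrite("pics/s15.png",cv2.resize(im[170:260,295:385],None,fx=7.5,fy=6.5,interpolation=cv2.INTER_CUBIC))
E
```

```text
t 21.48 pos [ 5.407e+02 -2.000e-01  7.560e+01] yaw 175.51 F [-0.  -0.6  0.9] w 12.9 q [ 0.3   0.41 -0.4   0.   -0.76 -0.38]
```

View pics/s15.png

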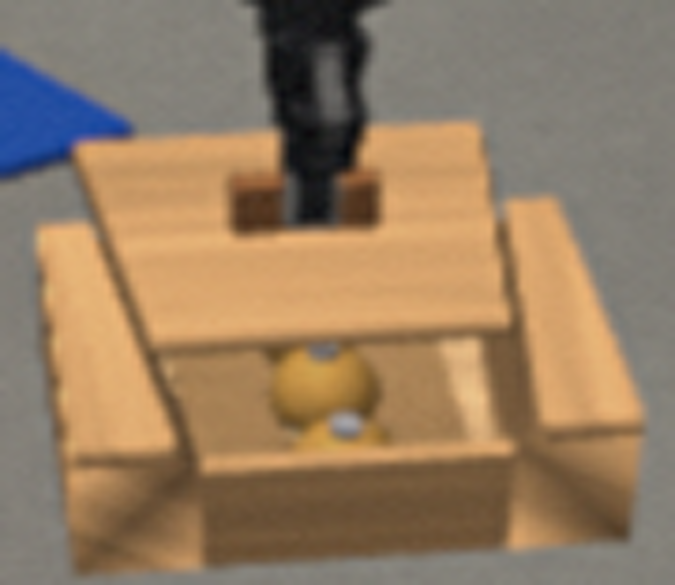

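Call:
{"api": "move_arm", "payload": {
  "targets": [
    [-0.5,0,0,0,0,0,245],
    [-1,0,0,0,0,0,245],
    [-1.5,0,0,0,0,0,245],
    [-2,0,0,0,0,0,245],
    [-2.5,0,0,0,0,0,245],
    [-3,0,0,0,0,0,245],
    [-3.5,0,0,0,0,0,245],
    [-3.5,0,0,0,0,0,245]
  ]
}}

```text
clock: 22.52
position: [575.8, -3.2, 75.7]
ee_rot: [0.039, 0.999, -0.0, -0.0]
contact_force: [-2.4, -0.6, 5.4]
gripper_width: 12.9
```

```bash
python3 - <<'E'
from snap import *
rel([])
E
```

```text
t 22.52 pos [575.8  -3.2  75.7] yaw 175.5 F [-2.4 -0.6  5.4] w 12.9 q [ 0.28  0.46 -0.31  0.   -0.8  -0.35]
```

Call:
{"api": "move_arm", "payload": {
  "targets": [
    [-0.4,0,-0.02,0,0,0,245],
    [-0.8,0,-0.02,0,0,0,245],
    [-1.2,0,-0.02,0,0,0,245],
    [-1.6,0,-0.02,0,0,0,245],
    [-2,0,-0.02,0,0,0,245],
    [-2,0,-0.02,0,0,0,245]
  ]
}}

```text
clock: 23.28
position: [595.7, -4.6, 75.7]
ee_rot: [0.039, 0.999, -0.0, -0.0]
contact_force: [-3.5, -0.6, 4.4]
gripper_width: 12.7
```

```bash
python3 - <<'E'
from snap import *
rel([])
im,d=arm.get_image("scene"); cv2.imwrite("pics/s16.png",cv2.resize(im[170:260,295:385],None,fx=7.5,fy=6.5,interpolation=cv2.INTER_CUBIC))
E
```

```text
t 23.27 pos [595.7  -4.6  75.7] yaw 175.5 F [-3.5 -0.6  4.4] w 12.7 q [ 0.26  0.49 -0.26  0.   -0.82 -0.34]
```

View pics/s16.png

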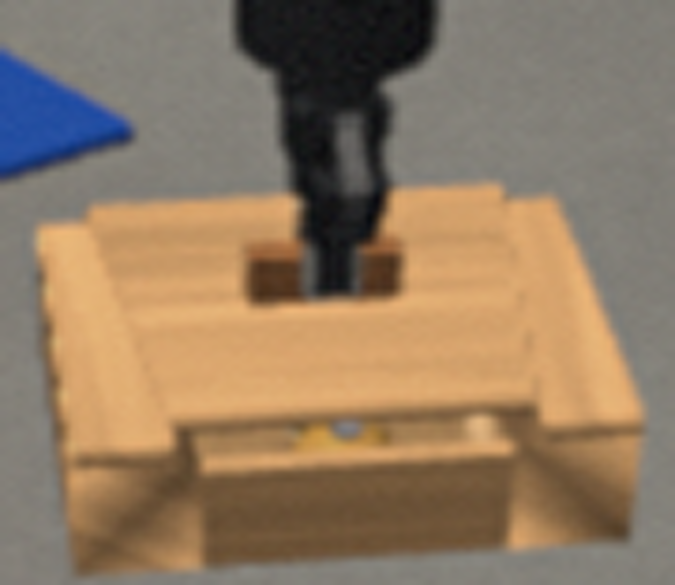

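Sliding well, about 18 mm short. Continue in small force-checked steps.

Call:
{"api": "move_arm", "payload": {
  "targets": [
    [-0.3,0,0,0,0,0,245],
    [-0.6,0,0,0,0,0,245],
    [-0.9,0,0,0,0,0,245],
    [-0.9,0,0,0,0,0,245]
  ]
}}

```text
clock: 23.82
position: [604.1, -5.3, 75.7]
ee_rot: [0.039, 0.999, -0.0, -0.0]
contact_force: [-5.3, -0.3, 4.9]
gripper_width: 12.8
```

Call:
{"api": "move_arm", "payload": {
  "targets": [
    [-0.2,0,0,0,0,0,245],
    [-0.4,0,0,0,0,0,245],
    [-0.4,0,0,0,0,0,245]
  ]
}}

```text
clock: 24.2
position: [607.3, -5.8, 75.7]
ee_rot: [0.039, 0.999, -0.0, -0.001]
contact_force: [-7.4, -0.3, 6.4]
gripper_width: 12.7
```

Call:
{"api": "move_arm", "payload": {
  "targets": [
    [-0.2,0,0,0,0,0,245],
    [-0.2,0,0,0,0,0,245]
  ]
}}

```text
clock: 24.45
position: [608.7, -6.0, 75.7]
ee_rot: [0.039, 0.999, -0.0, -0.002]
contact_force: [-7.8, 0.1, 6.9]
gripper_width: 12.6
```

Call:
{"api": "move_arm", "payload": {
  "targets": [
    [-0.2,0,0,0,0,0,245],
    [-0.2,0,0,0,0,0,245]
  ]
}}

```text
clock: 24.7
position: [610.4, -6.3, 75.7]
ee_rot: [0.039, 0.999, -0.001, -0.002]
contact_force: [-8.6, 0.1, 7.9]
gripper_width: 12.6
```

Call:
{"api": "move_arm", "payload": {
  "targets": [
    [-0.2,0,0,0,0,0,245],
    [-0.2,0,0,0,0,0,245]
  ]
}}

```text
clock: 24.95
position: [612.0, -6.6, 75.7]
ee_rot: [0.039, 0.999, -0.001, -0.003]
contact_force: [-9.1, -0.5, 9.2]
gripper_width: 13.0
```

Call:
{"api": "move_arm", "payload": {
  "targets": [
    [-0.2,0,-0.03,0,0,0,245],
    [-0.2,0,-0.03,0,0,0,245]
  ]
}}

```text
clock: 25.2
position: [612.7, -6.8, 75.7]
ee_rot: [0.039, 0.999, -0.001, -0.004]
contact_force: [-12.0, 1.2, 10.4]
gripper_width: 12.9
```

Call:
{"api": "move_arm", "payload": {
  "targets": [
    [-0.2,0,0,0,0,0,245],
    [-0.2,0,0,0,0,0,245]
  ]
}}

```text
clock: 25.45
position: [612.7, -6.8, 75.7]
ee_rot: [0.04, 0.999, -0.001, -0.006]
contact_force: [-16.4, 2.9, 14.4]
gripper_width: 13.0
```

Call:
{"api": "move_arm", "payload": {
  "targets": [
    [-0.2,0,-0.04,0,0,0,245],
    [-0.2,0,-0.04,0,0,0,245]
  ]
}}

```text
clock: 25.7
position: [612.7, -6.8, 75.7]
ee_rot: [0.04, 0.999, -0.001, -0.008]
contact_force: [-21.9, 3.8, 15.8]
gripper_width: 12.5
```

Call:
{"api": "move_arm", "payload": {
  "targets": [
    [-0.2,0,-0.02,0,0,0,245],
    [-0.2,0,-0.02,0,0,0,245]
  ]
}}

```text
clock: 25.95
position: [612.7, -6.8, 75.7]
ee_rot: [0.04, 0.999, -0.001, -0.011]
contact_force: [-25.6, 5.9, 18.2]
gripper_width: 12.5
```

```bash
python3 - <<'E'
from snap import *
rel([])
im,d=arm.get_image("scene"); cv2.imwrite("pics/s17.png",cv2.resize(im[170:260,295:385],None,fx=7.5,fy=6.5,interpolation=cv2.INTER_CUBIC))
E
```

```text
t 25.95 pos [612.7  -6.8  75.7] yaw 175.43 F [-25.6   5.9  18.2] w 12.5 q [ 0.25  0.52 -0.2  -0.01 -0.88 -0.33]
```

View pics/s17.png

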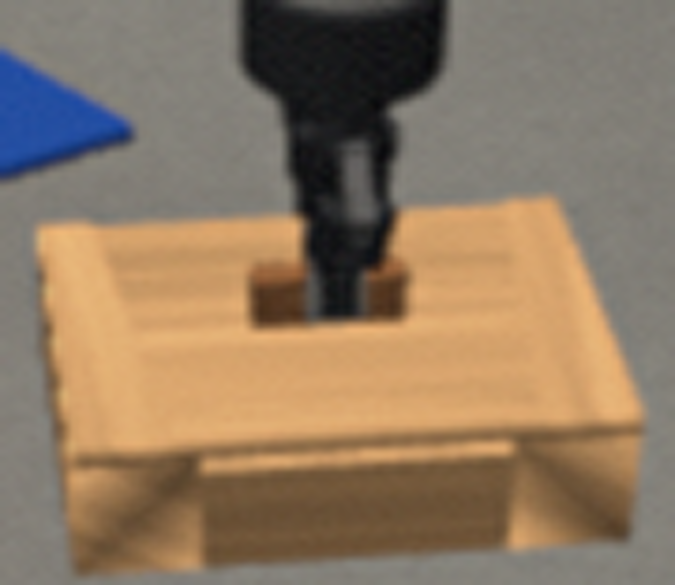

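Call:
{"api": "move_arm", "payload": {
  "targets": [
    [0.3,0,0,0,0,0,245],
    [0.6,0,0,0,0,0,245],
    [0.8,0,0,0,0,0,245],
    [0.8,0,0,0,0,0,245]
  ]
}}

```text
clock: 26.5
position: [612.7, -6.7, 75.7]
ee_rot: [0.039, 0.999, -0.001, -0.002]
contact_force: [-5.3, -1.0, 3.4]
gripper_width: 12.7
```

Call:
{"api": "move_arm", "payload": {
  "targets": [
    [0.1,0,0,0,0,0,245],
    [0.1,0,0,0,0,0,225],
    [0.1,0,0,0,0,0,205],
    [0.1,0,0,0,0,0,185],
    [0.1,0,0,0,0,0,160],
    [0.1,0,0,0,0,0,140],
    [0.1,0,0,0,0,0,140],
    [0.1,0,0,0,0,0,140]
  ]
}}

```text
clock: 27.5
position: [613.5, -5.9, 76.5]
ee_rot: [0.039, 0.999, 0.0, 0.0]
contact_force: [-0.6, 0.3, -0.0]
gripper_width: 38.4
```

```bash
python3 - <<'E'
from snap import *
rel([])
im,d=arm.get_image("scene"); cv2.imwrite("pics/s18.png",cv2.resize(im[170:260,295:385],None,fx=7.5,fy=6.5,interpolation=cv2.INTER_CUBIC))
E
```

```text
t 27.5 pos [613.5  -5.9  76.5] yaw 175.5 F [-0.6  0.3 -0. ] w 38.4 q [ 0.25  0.51 -0.21 -0.   -0.85 -0.33]
```

View pics/s18.png

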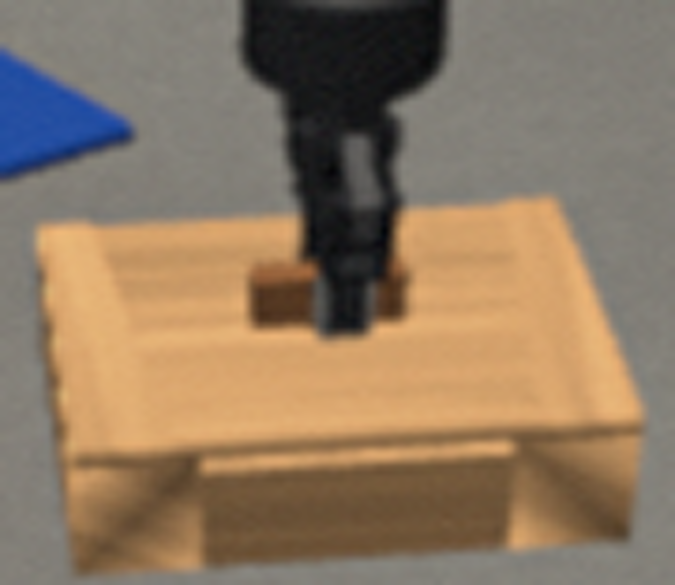

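Call:
{"api": "move_arm", "payload": {
  "targets": [
    [0,0,-1,0,0,0,140],
    [0,0,-4,0,0,0,140],
    [0,0,-8,0,0,0,140],
    [0,0,-13,0,0,0,140],
    [0,0,-16,0,0,0,140],
    [6,16,-16,0,0,0,140],
    [6,22,-16,0,0,0,140],
    [6,28,-16,0,0,0,140],
    [6,28,-16,0,0,0,140],
    [6,28,-16,0,0,0,140],
    [6,28,-16,0,0,0,140]
  ]
}}

```text
clock: 28.92
position: [575.0, 280.6, 236.7]
ee_rot: [0.037, 0.999, 0.0, 0.0]
contact_force: [0.4, -0.7, -0.7]
gripper_width: 38.4
```

```bash
python3 - <<'E'
from snap import *
rel([])
im,d=arm.get_image("scene"); cv2.imwrite("pics/s19.png",cv2.resize(im[170:260,295:385],None,fx=7.5,fy=6.5,interpolation=cv2.INTER_CUBIC))
im,d=arm.get_image("top"); cv2.imwrite("pics/t19.png",cv2.resize(im[140:208,270:350],None,fx=8,fy=8,interpolation=cv2.INTER_CUBIC))
E
```

```text
t 28.93 pos [575.  280.6 236.7] yaw 175.72 F [ 0.4 -0.7 -0.7] w 38.4 q [ 0.71  0.41  0.06 -0.   -1.22 -0.78]
```

View pics/s19.png

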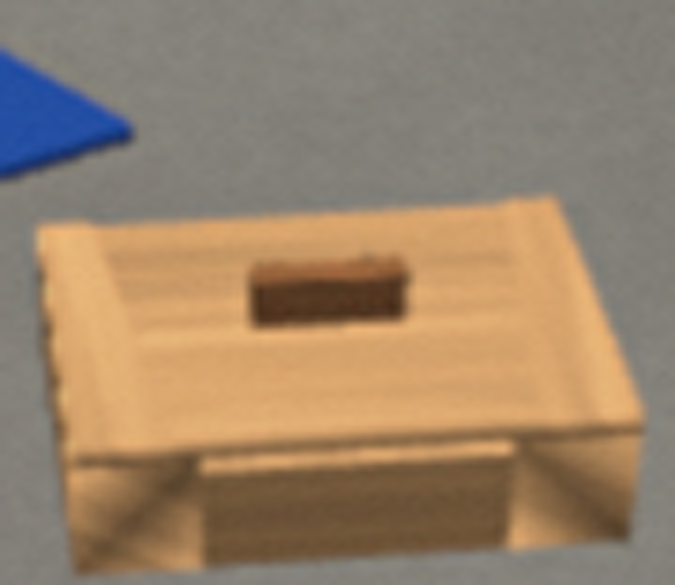

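View pics/t19.png

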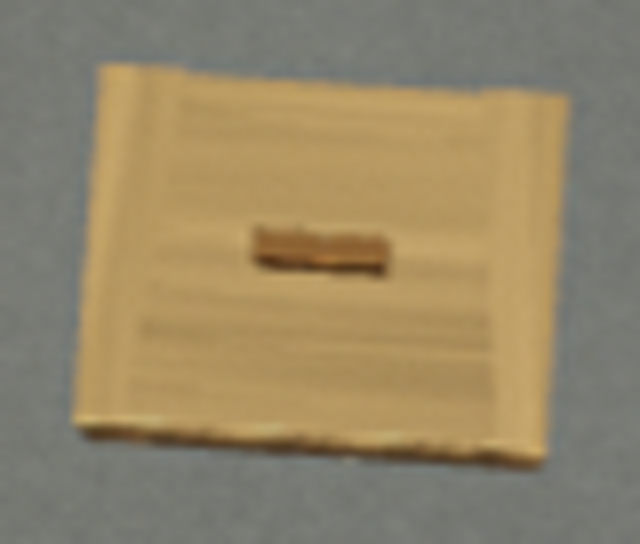

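```bash
python3 - <<'E'
from h import *
print(onz('top',(320/8-.5+270,246/8-.5+140),97))
print(arm.job_done())
E
```

```text
[614.56015079  -7.80162616  97.        ]
the job is handed in; nothing more can be done
None
```

The bauble is in the empty pocket and the lid is wedged home in the ways. I let go of both and handed the job in at about 29 s of the 64 s allowed. `arm.job_done()` gives no verdict, so what follows rests on my own readings.

- **Bauble:** I lowered it in small steps until it touched the pocket at about 4.5 N, backed off and let go. The pictures afterwards showed it in line with the two packed baubles. I could not check it again under the closed lid. No lid contact showed: the lid sat on the ledge at the expected height.
- **Lid:** I set it on the ledge about 70 mm short of home and slid it in. It stopped moving at about 12 N, and I pushed to about 26 N. It stayed put when I eased off and opened the fingers.
- **Last check:** In both pictures the lid is level and flush with the box. The grip bar's centre measured (614.6, −7.8) mm, against about (614.5, −7.9) mm for the box centre. The final wrist force was about 1 N, so the robot touches nothing.

**Disagreements:**
- The gripper's position put the lid's centre at x = 612.7 mm when it jammed, about 2 mm short of the camera value.
- The two cameras' estimates of the box's x differed by about 3.5 mm (612.9 and 616.4 mm). The worst case against the scene camera's value is 3.7 mm short, just inside the 4 mm limit.
- I could not measure the wedging force between lid and box directly.

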